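Wind back the hold-down and clip the socket into its row

TASK

Wind the hold-down bar of the clamping fixture all the way back to its stop by pushing the spokes of its capstan round counter-clockwise (the guard means taking one spoke after another; do not shove the bar itself). Then take the freed socket out and click it fully home, neck in the clip and head pointing the same way as the others, into the one empty clip of the socket rail that keeps the row in order of size. Leave the bar wound back, let go of everything, and leave the other things on the bench where they are.

Things in the scene. Friction and masses are not known exactly. Their poses are not given: they have to be found in the camera images.
- fixture: Blue clamping fixture, bolted down; origin on the bench under the capstan's axis, z up. Base plate 150 x 400 mm, 12 mm thick (x -60 to +90, y -275 to +125); pinion housing (x -40 to +60, y -45 to +45) up to z 80. The hold-down bar and the nest lie along the line x +26 (mm, fixture axes).
- guard (a point): Middle of the top face of the grey sheet guard that covers the fixture-+x half of the capstan: x +20 to +125, y -115 to +115 (fixture mm), underside at z 145, top at z 148, standing on a folded edge and two legs near x +119. Fingers can reach down to the spokes only on the -x half.
- nest (a point): Where the socket's centre lies in the nest (fixture x +26, y -205, z 38 mm). The neck rests on two round rails on a ridge 15 mm wide with 26 mm of free depth below the axis at both sides; beyond the head end is a stop plate 6 mm thick, 30 mm wide, up to z 40 (fixture y -249 to -255).
- capstan (a joint): Capstan angle about the vertical axis (rad), 0 to 5.3 (hard stop), growing counter-clockwise from above; winds the bar back 18 mm per rad, towards fixture +y. Stays where left; takes about 0.5 N m (7 N at 75 mm out). Four spokes 90 degrees apart: spoke k points at joint + k x 90 degrees from fixture +x about fixture z.
- hub (a point): Centre of the capstan, on its axis at the height of the spokes' centre lines, 115 mm above the bench. Hub radius 24 mm, top at z 133; steel spokes 12 mm thick run out to black ball ends, 24 mm across, centred 98 mm from the axis.
- bar: Steel hold-down bar, 16 mm wide, 8 mm thick, 245 mm long, along fixture y at x +26, z 53.5 to 61.5; origin at the centre of its free end face, from where it runs to fixture +y through the housing. It lies 2 mm over the head of the socket in the nest; wound fully back its free end is at fixture y -133, clear of the socket. Not to be pushed directly.
- socket_center (a point): Loose deep socket: steel, 80 mm long, 140 to 230 g; neck 20 mm diameter, 50 mm long, head 27 mm diameter, 30 mm long. Point on its axis half-way along (neck reaches 40 mm to -x, head ends 40 mm to +x, step at +10), close to its centre of mass; x axis towards the head. Starts in the nest, head to fixture -y. Grip the neck here across the axis, from above.
- socket_mouth (a point): Centre of the head end face of the loose socket, 40 mm from its centre.
- rail: Black socket rail, fixed: base 105 x 310 x 10 mm, origin on the bench under its middle. Five equal spring clips along y, 60 mm apart; sockets lie along x, head to +x, axis 36 mm up. Each: two round rails on a ridge 12 mm wide (x -38 to +5), and two sprung leaves (x -37 to -19, up to 52 mm high, 28 mm across) that snap over the neck when it is pressed straight down with 4 to 8 N; keep it level: the neck must rest on both ends of the rails.
- clip1 (a point): Clip 1 of the rail (rail y -120 mm): where the centre point of a fully seated socket lies, 36 mm above the bench. Holds the smallest or the largest socket.
- clip2 (a point): Clip 2 of the rail (rail y -60 mm): where the centre point of a fully seated socket lies, 36 mm above the bench. Empty at the start.
- clip3 (a point): Clip 3 of the rail (rail y +0 mm): where the centre point of a fully seated socket lies, 36 mm above the bench. Already holds the second largest socket.
- clip4 (a point): Clip 4 of the rail (rail y +60 mm): where the centre point of a fully seated socket lies, 36 mm above the bench. Empty at the start.
- clip5 (a point): Clip 5 of the rail (rail y +120 mm): where the centre point of a fully seated socket lies, 36 mm above the bench. Holds the smallest or the largest socket.
- small_center (a point): Centre (half-way along, on the axis) of the smallest socket of the row, head 21 mm diameter; fast in clip 1 or clip 5. Same neck and length as the loose one.
- large_center (a point): Centre of the second largest socket, head 33 mm diameter, fast in clip 3.
- largest_center (a point): Centre of the largest socket, head 39 mm diameter, fast in clip 5 or clip 1. The loose socket's size lies between the smallest and the second largest.
- spray: Spray can standing on the bench, 52 mm diameter, about 170 mm tall, origin at its foot. A bystander.
- screwdriver: Screwdriver lying on the bench. A bystander.
- wrench: Wrench lying on the bench. A bystander.
- tin: Tin, 70 mm diameter, 70 mm tall, origin at its foot. A bystander.
Things that resemble listed ones, but are neither listed nor needed, are in the scene too. What is shaped like the part that bears socket_center but green or pink is not meant.

How it is judged:
By the outcome, as a careful person would: the job done as asked, in the order asked, and still so for the second after the job is handed in, with the robot touching nothing.
It also fails if it takes over 69 s, if anything falls off the work surface, if the arm or the gripper's body presses on something with over 40 N, if the wrist force passes 120 N, or if a joint passes its speed limit or range.

ROBOT

A 6-joint arm with a two-finger parallel gripper is mounted at the origin on the work surface. World frame = base frame: x ahead of the robot, y to its left, z up, the work surface at z = 0. Lengths are in m, angles in rad, forces in N, time in s.
With the tool pointing down it reaches from about 0.35 to 0.925 m from the base axis. Payload 6.4 kg.
Tool frame: the origin (TCP) lies on the centre line of the jaws, within the pads' length; the fingertips stand 25 mm ahead of it and the grasp point (between the pads) lies 6 mm ahead of it; z points along the fingers, y is the line along which they close (so a half turn about z gives the same grasp; the last joint's range is limited). The gripper opens to 94 mm and grips with 3 to 60 N. Pads are 16 mm wide; open, the fingers measure 119 mm over their backs; the gripper's body (75 mm by 177 mm) begins 78 mm behind the grasp point.
Start: joints at [-0.174, 0.245, 1.558, -0, 1.339, -0.174], TCP at [0.65, 0, 0.195] pointing down, gripper open.
Joint ranges: [-3.13, 3.13], [-1.02, 2.26], [0.13, 2.54], [-0.95, 4.09], [0.21, 2.88], [-2.74, 2.74]. Speed limits (rad/s): [2.57, 2.57, 3.14, 3.14, 3.14, 3.14].

INTERFACE

Orientations are given as a unit quaternion [w, x, y, z].
In Python, from bench import ctrl, eyes gives the robot as it stands.
- The arm moves only by the tool play_rows, never from a script. Its argument "targets" is a list of rows, each an object with "translation": the shift along the tool's x, y, z in cm, a list of three; "angular": the turn, a rotation vector about the tool's x, y, z in rad, a list of three; "gripper": the opening, from 0 (shut) to 1 (fully open). A call has 1 to 12 rows; each row is the pose to reach, as a shift and turn from the pose commanded when the call began, along the tool's axes at that moment; what a row does not reach only later rows make up. A row lasts 1/8 s, in which the tool goes at most 62.5 mm and 10.7 degrees, less where a joint would pass 70% of its speed; a pose out of reach is approached as far as the arm can. A call with a gripper value outside its range is refused whole. The fingers move at their own pace and stop on an object; the grip force is fixed at half the most. Time passes only in rows, so rows that repeat a pose let the fingers close. It gives the time, the measured TCP pose, the force, the opening and the grip force at its end, in the units of the state.
- ctrl.observe(): the state, without advancing time (a new reading comes with each control period).
- eyes.grab_frame(name): name is "scene" or "side" or "wrist"; returns the picture (400x640x3 uint8, blue, green, red); there is no depth.
- eyes.camera_params(name): a dict with "intrinsics" (3x3 intrinsics, pixels), "k1" (the pictures are not rectified: a ray, as slopes to the right and down, at radius r is drawn at 1 + k1 r^2 times it, then the intrinsics apply), "T" (4x4, takes a point from camera to world coordinates). Camera axes: x right, y down, z forward; pixel columns grow to the right and rows downward; lengths in m; the calibration is good to about 2 mm. A picture is of the moment at which its call begins: read the wrist's pose just before it. camera_params takes no time and is no camera call; for the wrist camera it gives the pose at the moment of the call.
- ctrl.close_job(): hands the job in; it is judged then, once.
The state is a dict: "clock": time; "joint_positions": joint angles; "qd": joint speeds; "tau": joint torques, N m; "ee_pos": TCP position; "tool_rot": TCP orientation; "contact_force": force on the tool from outside, world axes, zero at the start; "torque": the same for the moment, N m; "width": opening from 0.0 (shut) to 1.0 (fully open); "finger_force": force on a finger pad.
Only numpy, scipy, OpenCV 4.12 (cv2) and the standard library are available. Lean on these libraries where they do the work, as an engineer would, in place of code of your own. Each camera call takes 0.05 s, during which the arm holds its last target. There are 200 camera calls.

## Working session

There is one attempt and no reset: what is moved stays moved. The work goes in short steps, Python scripts to look and compute and a tool call to move; the robot and the scene stay as the last step left them, time stands still between calls to the robot, and variables do not carry over. Pictures are saved under pics/ and viewed, at most 10 in all, crops included, and the job is handed in when it is done.

Besides the shell and the picture viewer there is one more tool, called after "Emit:" by a JSON object that holds its "op" and its "data", one argument or row to a line. play_rows: Moves the arm, as the interface text tells. Its arguments: {"type":"object","properties":{"targets":{"type":"array"}},"required":["targets"]}

```bash
ls; mkdir -p pics
python3 - <<'E'
from bench import ctrl, eyes
import cv2,numpy as np
s=ctrl.observe();print(s)
for n in ["scene","side"]:
    im=eyes.grab_frame(n);cv2.imwrite(f"pics/{n}0.png",im)
    p=eyes.camera_params(n);print(n,p)
E
```

```text
pics
{'clock': 0.0, 'joint_positions': array([-1.74071973e-01,  2.45812557e-01,  1.55900019e+00, -1.44812846e-05,
        1.33867793e+00, -1.74071743e-01]), 'qd': array([-1.45091384e-03,  3.37512371e-04,  1.31194564e-03, -9.68400041e-04,
        5.86519251e-05,  1.14404598e-03]), 'tau': array([ 8.38778797e-04, -4.15839279e+01, -3.14599335e+01,  6.84806099e-02,
        3.33599187e-02, -1.41738678e-04]), 'ee_pos': array([6.49385757e-01, 1.27986703e-04, 1.93853775e-01]), 'tool_rot': array([-7.73093150e-04,  7.07105362e-01,  7.07107564e-01, -5.50460015e-04]), 'contact_force': array([ 0.21607604, -0.0932014 ,  0.05470998]), 'torque': array([-0.02060287,  0.02923804, -0.02847287]), 'finger_force': 0.0, 'width': 0.9948215057184505}
scene {'intrinsics': array([[363.20551669,   0.        , 323.60792512],
       [  0.        , 363.20551669, 196.89000807],
       [  0.        ,   0.        ,   1.        ]]), 'k1': 0.021978129444664922, 'T': array([[ 0.23827348,  0.58210863, -0.77741578,  1.27442285],
       [ 0.97092649, -0.12384449,  0.20485188, -0.25304951],
       [ 0.02296739, -0.80362434, -0.59469355,  0.67690122],
       [ 0.        ,  0.        ,  0.        ,  1.        ]])}
side {'intrinsics': array([[396.99214053,   0.        , 318.4905982 ],
       [  0.        , 396.99214053, 200.96594891],
       [  0.        ,   0.        ,   1.        ]]), 'k1': -0.04633148961583117, 'T': array([[ 9.86093917e-01, -1.12004552e-01,  1.22775271e-01,
         4.46251638e-01],
       [-1.66188217e-01, -6.62302221e-01,  7.30573230e-01,
        -7.35350959e-01],
       [-5.13192311e-04, -7.40817622e-01, -6.71706028e-01,
         7.27242757e-01],
       [ 0.00000000e+00,  0.00000000e+00,  0.00000000e+00,
         1.00000000e+00]])}
```

View pics/scene0.png

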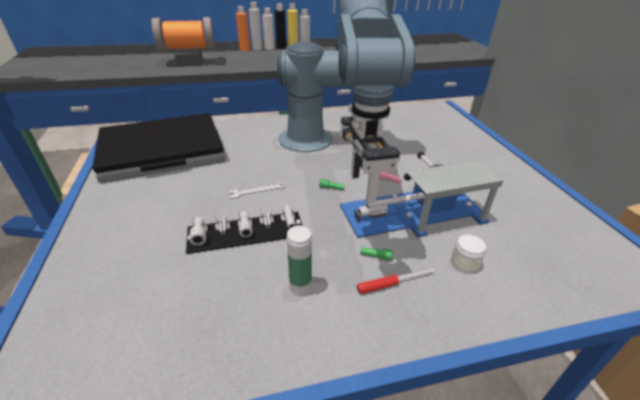

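View pics/side0.png

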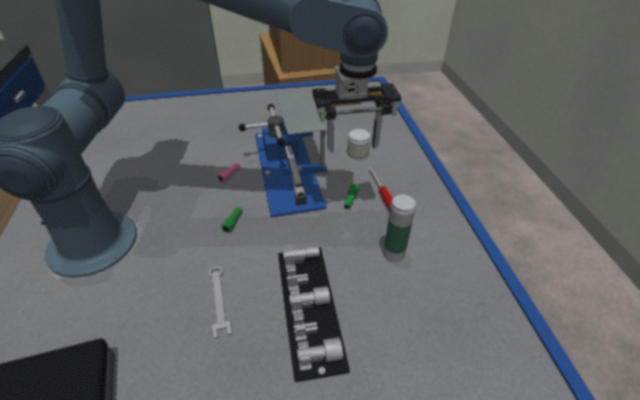

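Scene view: the fixture is at about (410,205), with the steel socket in its nest at (372,211). The rail is at (245,230), and its left socket (198,230) looks the largest. Lookalikes are green at (332,184) and (377,253), and pink at (390,177). Side view: nest end of the plate is at (300,200), rail is at (312,310), capstan is at (275,122).

```bash
cat > h.py <<'E'
from bench import ctrl, eyes
import cv2,numpy as np
from scipy.spatial.transform import Rotation as R
def ray(P,uv):
    K=P["intrinsics"];d=np.array([[(uv[0]-K[0,2])/K[0,0],(uv[1]-K[1,2])/K[1,1]]])
    d=d[0];s=d.copy()
    for _ in range(20): s=d/(1+P["k1"]*(s@s))
    T=P["T"];v=T[:3,:3]@np.array([s[0],s[1],1]);return T[:3,3],v/np.linalg.norm(v)
def plane(P,uv,z):
    o,v=ray(P,uv);return o+v*(z-o[2])/v[2]
def tri(*pu):
    A=np.zeros((3,3));b=np.zeros(3)
    for P,uv in pu:
        o,v=ray(P,uv);M=np.eye(3)-np.outer(v,v);A+=M;b+=M@o
    p=np.linalg.solve(A,b)
    err=[np.linalg.norm(np.cross(ray(P,uv)[1],p-ray(P,uv)[0])) for P,uv in pu]
    return p,max(err)
def proj(P,X):
    T=P["T"];c=T[:3,:3].T@(np.asarray(X,float)-T[:3,3]);s=c[:2]/c[2];s=s*(1+P["k1"]*(s@s));K=P["intrinsics"]
    return K[0,0]*s[0]+K[0,2],K[1,1]*s[1]+K[1,2]
E
python3 - <<'E'
from h import *
np.set_printoptions(precision=4,suppress=True)
for n in ["side","scene"]:
    im=cv2.imread(f"pics/{n}0.png");P=eyes.camera_params(n)
    hsv=cv2.cvtColor(im,cv2.COLOR_BGR2HSV)
    m=cv2.inRange(hsv,(100,120,60),(125,255,255))
    x0,y0,x1,y1=(240,125,335,220) if n=="side" else (335,170,500,245)
    mm=np.zeros_like(m);mm[y0:y1,x0:x1]=m[y0:y1,x0:x1]
    ys,xs=np.nonzero(mm)
    hull=cv2.convexHull(np.c_[xs,ys].astype(np.int32))
    for q in cv2.approxPolyDP(hull,2.5,True)[:,0]: print(n,'plate',q,plane(P,q,.012))
    mm=cv2.inRange(hsv,(0,0,0),(180,255,55))
    x0,y0,x1,y1=(270,235,360,385) if n=="side" else (180,200,310,255)
    b=np.zeros_like(m);b[y0:y1,x0:x1]=mm[y0:y1,x0:x1]
    ys,xs=np.nonzero(b)
    hull=cv2.convexHull(np.c_[xs,ys].astype(np.int32))
    for q in cv2.approxPolyDP(hull,2.5,True)[:,0]: print(n,'rail',q,plane(P,q,.01))
    for t,u in (dict(sock=(299,197),spokeL=(242,127),spokeT=(271,107),guard=(325,130)).items() if n=="side" else dict(sock=(372,211)).items()): print(n,t,plane(P,u,.115 if 'sp' in t else .038))
E
```

```text
side plate [324 207] [0.5874 0.0168 0.012 ]
side plate [271 215] [0.447  0.0098 0.012 ]
side plate [256 138] [0.4269 0.3779 0.012 ]
side plate [263 128] [0.4532 0.4353 0.012 ]
side plate [311 133] [0.6082 0.3772 0.012 ]
side plate [325 167] [0.6209 0.1871 0.012 ]
side rail [348 372] [ 0.5531 -0.4249  0.01  ]
side rail [295 380] [ 0.4554 -0.4234  0.01  ]
side rail [279 254] [ 0.4552 -0.1225  0.01  ]
side rail [320 250] [ 0.5521 -0.1264  0.01  ]
side sock [0.5246 0.038  0.038 ]
side spokeL [0.3924 0.2827 0.115 ]
side spokeT [0.4846 0.3858 0.115 ]
side guard [0.6496 0.3468 0.038 ]
scene plate [487 221] [0.615  0.4056 0.012 ]
scene plate [420 235] [0.6288 0.1908 0.012 ]
scene plate [358 236] [0.5966 0.0245 0.012 ]
scene plate [341 205] [0.4557 0.0172 0.012 ]
scene plate [416 185] [0.4047 0.2853 0.012 ]
scene plate [464 195] [0.4873 0.4094 0.012 ]
scene rail [298 217] [ 0.4814 -0.1182  0.01  ]
scene rail [283 238] [ 0.559  -0.1732  0.01  ]
scene rail [187 252] [ 0.5579 -0.4166  0.01  ]
scene rail [188 242] [ 0.5209 -0.4161  0.01  ]
scene rail [208 225] [ 0.4628 -0.3666  0.01  ]
scene rail [295 213] [ 0.4617 -0.1234  0.01  ]
scene sock [0.5327 0.0848 0.038 ]
```

Emit:
{"op": "play_rows", "data": {
  "targets": [
    {"translation": [2,-3,-5],"angular": [0,0,0],"gripper": 1},
    {"translation": [5,-6,-10],"angular": [0,0,0],"gripper": 1},
    {"translation": [8,-10,-15],"angular": [0,0,0],"gripper": 1},
    {"translation": [12,-14,-18],"angular": [0,0,0],"gripper": 0},
    {"translation": [12,-14,-20],"angular": [0,0,0],"gripper": 0},
    {"translation": [12,-14,-20],"angular": [0,0,0],"gripper": 0},
    {"translation": [12,-14,-20],"angular": [0,0,0],"gripper": 0}
  ]
}}

```text
clock: 0.98
ee_pos: [0.5099, 0.1196, 0.3931]
tool_rot: [-0.001, 0.707, 0.707, -0.001]
contact_force: [-0.3, 0.3, -0.4]
width: 0.612
finger_force: 0.0
```

Run:
```python
from h import *
import pickle
np.set_printoptions(precision=4,suppress=True)
s=ctrl.observe();print(s["clock"],s["ee_pos"],s["tool_rot"],s["qd"])
P=eyes.camera_params("wrist");im=eyes.grab_frame("wrist");cv2.imwrite("pics/w1.png",im);pickle.dump(P,open("w1.pkl","wb"))
print(P)
cv2.imwrite("pics/side1.png",eyes.grab_frame("side"));cv2.imwrite("pics/scene1.png",eyes.grab_frame("scene"))
```

```text
0.975 [0.5099 0.1196 0.3931] [-0.0008  0.7073  0.7069 -0.001 ] [-0.0068  0.0146  0.0131  0.0034  0.0023  0.0006]
{'intrinsics': array([[299.3373,   0.    , 317.2938],
       [  0.    , 299.3373, 199.632 ],
       [  0.    ,   0.    ,   1.    ]]), 'k1': -0.03109609686408644, 'T': array([[ 1.    , -0.0003, -0.0014,  0.5107],
       [-0.0006, -0.9704, -0.2414,  0.1894],
       [-0.0013,  0.2414, -0.9704,  0.5818],
       [ 0.    ,  0.    ,  0.    ,  1.    ]])}
```

View pics/w1.png

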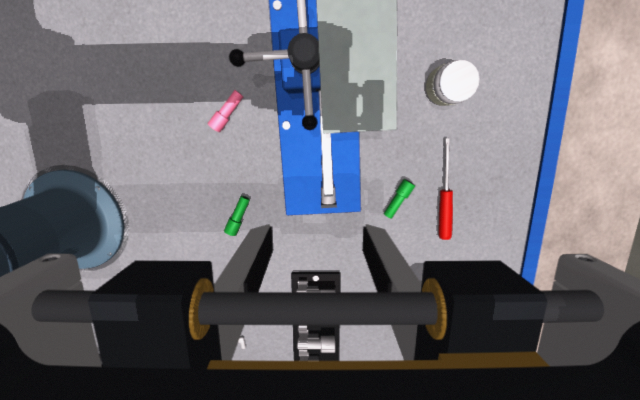

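Wrist view: hub (303,50), spoke balls at (237,58) and (309,122), plate's nest corners (286,214) and (360,211), guard to the right. The socket head shows at the bar's free end, (328,195). The rail is at (315,310), seen through the fingers. The lookalikes are green (238,213), green (399,198) and pink (225,111). The steel socket under the bar is the right one.

Run:
```python
from h import *
import pickle
np.set_printoptions(precision=4,suppress=True)
P=pickle.load(open("w1.pkl","rb"));im=cv2.imread("pics/w1.png")
g=cv2.cvtColor(im,cv2.COLOR_BGR2GRAY)
B=[]
for n,(u,v) in dict(A=(237,58),B=(309,122),H=(303,50)).items():
    r=11 if n!='H' else 20
    p=im[v-r:v+r,u-r:u+r].max(2);m=(p<45).astype(np.uint8)
    k,l,st,c=cv2.connectedComponentsWithStats(m)
    i=1+st[1:,4].argmax();q=c[i]+[u-r,v-r]
    print(n,q,st[i],plane(P,q,.115 if n!='H' else .133));B.append(plane(P,q,.115 if n!='H' else .133)[:2])
A_,B_=B[0],B[1]
m=(A_+B_)/2;d=B_-A_;print(np.linalg.norm(d),"exp",98*2**.5)
n=np.array([-d[1],d[0]]) ; c=m+n/2;print("centre",c)
d=A_-c;print("spoke2 ang",np.degrees(np.arctan2(d[1],d[0])));d=B_-c;print("spoke3",np.degrees(np.arctan2(d[1],d[0])))
hsv=cv2.cvtColor(im,cv2.COLOR_BGR2HSV);m=cv2.inRange(hsv,(100,150,80),(125,255,255))
b=np.zeros_like(m);b[130:225,270:375]=m[130:225,270:375]
ys,xs=np.nonzero(b);h=cv2.convexHull(np.c_[xs,ys].astype(np.int32))
for q in cv2.approxPolyDP(h,2,True)[:,0]: print('plate',q,plane(P,q,.012))
# left edge fit & bottom edge fit
E=[]
for v in range(140,205,2):
    x=np.nonzero(m[v,270:375])[0]+270;E.append([*plane(P,(x.min()-.5,v),.012)[:2]])
vx,vy,x0,y0=cv2.fitLine(np.array(E,np.float32),cv2.DIST_HUBER,0,.001,.001).ravel();print("left edge",vx,vy,x0,y0,"yaw deg",np.degrees(np.arctan2(-vx*np.sign(vy),abs(vy))))
E=[]
for u in range(292,355,2):
    y=np.nonzero(m[130:225,u])[0]+130;E.append([*plane(P,(u,y.max()+.5),.012)[:2]])
vx,vy,x0,y0=cv2.fitLine(np.array(E,np.float32),cv2.DIST_HUBER,0,.001,.001).ravel();print("end edge",vx,vy,x0,y0,np.degrees(np.arctan2(vy,vx)))
cv2.imwrite("pics/crop1.png",cv2.resize(im[110:225,260:400],None,fx=5,fy=5,interpolation=cv2.INTER_CUBIC))
```

```text
A [236.4091  57.5808] [  3   2  16  18 198] [0.3929 0.2856 0.115 ]
B [309.26 121.86] [  5   5  14  13 150] [0.4979 0.1945 0.115 ]
H [305.2857  64.875 ] [ 10  28  26  12 168] [0.4934 0.2718 0.133 ]
0.13903832302892552 exp 138.59292911256333
centre [0.4909 0.2926]
spoke2 ang -175.91519975730256
spoke3 -85.91519975730255
plate [359 210] [0.5924 0.0265 0.012 ]
plate [286 213] [0.4477 0.0203 0.012 ]
plate [280 130] [0.4406 0.181  0.012 ]
plate [358 132] [0.5857 0.1773 0.012 ]
left edge 0.052203 -0.9986365 0.4434678 0.092851944 yaw deg 2.9923716
end edge 0.99858844 0.05311409 0.50645196 0.019926935 3.0446455
```

View pics/crop1.png

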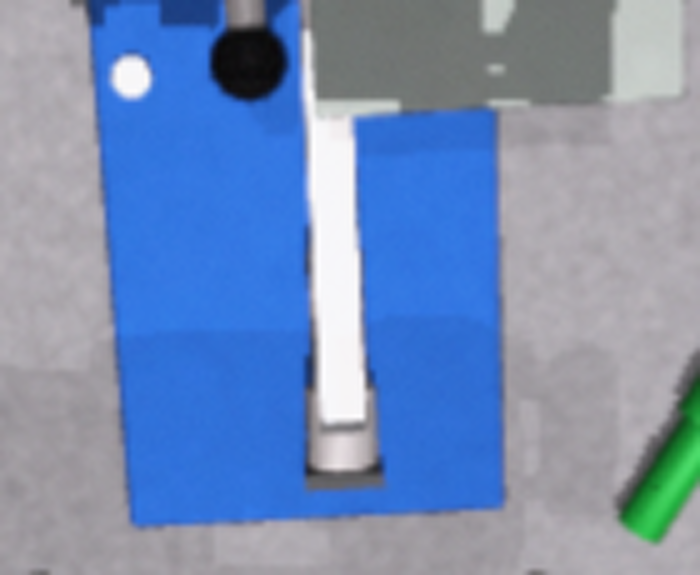

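Emit:
{"op": "play_rows", "data": {
  "targets": [
    {"translation": [4,-2,0],"angular": [0,0,0.17],"gripper": 0},
    {"translation": [8,-4,0],"angular": [0,0,0.35],"gripper": 0},
    {"translation": [12,-6,0],"angular": [0,0,0.52],"gripper": 0},
    {"translation": [16,-8,0],"angular": [0,0,0.7],"gripper": 0},
    {"translation": [19.3,-8,3],"angular": [0,0,0.87],"gripper": 0},
    {"translation": [19.3,-8,7],"angular": [0,0,1.05],"gripper": 0},
    {"translation": [19.3,-8,11],"angular": [0,0,1.22],"gripper": 0},
    {"translation": [19.3,-8,14],"angular": [0,0,1.4],"gripper": 0},
    {"translation": [19.3,-8,17],"angular": [0,0,1.5708],"gripper": 0},
    {"translation": [19.3,-8,20],"angular": [0,0,1.5708],"gripper": 0},
    {"translation": [19.3,-8,20],"angular": [0,0,1.5708],"gripper": 0}
  ]
}}

```text
clock: 2.5
ee_pos: [0.4282, 0.3118, 0.1914]
tool_rot: [0.001, 1.0, -0.0, -0.003]
contact_force: [0.9, 0.1, -0.9]
width: 0.003
finger_force: 0.0
```

```bash
cat > stroke.py <<'E'
import numpy as np,sys
# usage: a0 a1 (world deg of spoke), start cmd x y ; tool x=+X, y=-Y ; prints rows cm
a0,a1,sx,sy=map(float,sys.argv[1:5]);c=np.array([.4917,.2935]);r=.060
N=int(sys.argv[5]) if len(sys.argv)>5 else 12
def pos(a,gap=0):
    a=np.radians(a);u=np.array([np.cos(a),np.sin(a)]);t=np.array([-u[1],u[0]])
    off=.006+.008*abs(t[0])+.0125*abs(t[1])+gap;return c+r*u-off*t
p=pos(a0,.005);print("entry",p,[round(v,1) for v in ((p[0]-sx)*100,-(p[1]-sy)*100)])
for a in np.linspace(a0,a1,N+1)[1:]:
    p=pos(a);print([round((p[0]-sx)*100,1),round(-(p[1]-sy)*100,1)],end=" ")
print("end",p)
E
python3 stroke.py 184 287 .430 .313
python3 - <<'E'
from h import *
s=ctrl.observe();print(s["ee_pos"],s["tool_rot"],s["width"],s["joint_positions"])
E
```

```text
entry [0.43017008 0.31328368] [np.float64(0.0), np.float64(-0.0)]
[np.float64(-0.1), np.float64(1.3)] [np.float64(-0.2), np.float64(2.2)] [np.float64(-0.1), np.float64(3.1)] [np.float64(0.2), np.float64(4.0)] [np.float64(0.6), np.float64(4.9)] [np.float64(1.2), np.float64(5.8)] [np.float64(1.9), np.float64(6.5)] [np.float64(2.7), np.float64(7.2)] [np.float64(3.7), np.float64(7.6)] [np.float64(4.7), np.float64(7.9)] [np.float64(5.5), np.float64(8.1)] [np.float64(6.3), np.float64(8.2)] end [0.49269337 0.2310622 ]
[0.42821522 0.3117548  0.19137697] [ 1.48015272e-03  9.99993221e-01 -3.36951894e-04 -3.35477953e-03] 0.002958094947653197 [ 4.15077410e-01 -2.99319226e-02  1.86261639e+00 -7.83651463e-07
  1.31624179e+00  1.98654784e+00]
```

Emit:
{"op": "play_rows", "data": {
  "targets": [
    {"translation": [0,0,4],"angular": [0,0,0],"gripper": 0},
    {"translation": [0,0,6.9],"angular": [0,0,0],"gripper": 0},
    {"translation": [-0.1,1.3,6.9],"angular": [0,0,0],"gripper": 0},
    {"translation": [-0.2,2.2,6.9],"angular": [0,0,0],"gripper": 0},
    {"translation": [-0.1,3.1,6.9],"angular": [0,0,0],"gripper": 0},
    {"translation": [0.2,4.0,6.9],"angular": [0,0,0],"gripper": 0},
    {"translation": [0.6,4.9,6.9],"angular": [0,0,0],"gripper": 0},
    {"translation": [1.2,5.8,6.9],"angular": [0,0,0],"gripper": 0},
    {"translation": [1.9,6.5,6.9],"angular": [0,0,0],"gripper": 0},
    {"translation": [2.7,7.2,6.9],"angular": [0,0,0],"gripper": 0},
    {"translation": [3.7,7.6,6.9],"angular": [0,0,0],"gripper": 0},
    {"translation": [4.7,7.9,6.9],"angular": [0,0,0],"gripper": 0}
  ]
}}

```text
clock: 4.0
ee_pos: [0.4778, 0.2338, 0.1259]
tool_rot: [-0.0, 1.0, -0.0, 0.0]
contact_force: [0.6, 0.1, 0.0]
width: 0.003
finger_force: 0.0
```

Run:
```python
from h import *
print(ctrl.observe()["ee_pos"],ctrl.observe()["contact_force"])
P=eyes.camera_params("wrist");im=eyes.grab_frame("wrist");sd=eyes.grab_frame("side")
big=np.vstack([cv2.resize(im,(480,300)),cv2.resize(sd[80:230,200:360],(480,300) if 0 else (480,300))]);cv2.imwrite("pics/c2.png",big)
```

```text
[0.47779934 0.23378845 0.12593842] [0.55026933 0.13288567 0.03285303]
```

View pics/c2.png

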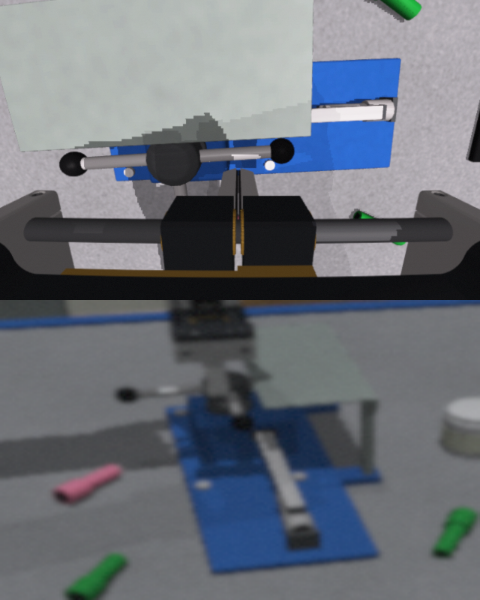

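The view is ambiguous, because a 90° turn looks the same as none. I'll check the bar's end by ray-casting.

Run:
```python
from h import *
P=eyes.camera_params("side");im=eyes.grab_frame("side");a=cv2.imread("pics/side1.png")
c=np.array([.4917,.2935]);y=np.radians(3.02);ex=np.array([np.cos(y),np.sin(y)]);ey=np.array([-ex[1],ex[0]])
for fy in range(-245,-120,6):
    X=[*(c+.026*ex+fy*.001*ey),.0615];u,v=proj(P,X);u,v=int(round(u)),int(round(v))
    print(fy,(u,v),a[v,u],im[v,u])
```

```text
-245 (300, 187) [108 106 107] [115 113 112]
-239 (300, 185) [61 56 55] [59 56 54]
-233 (300, 184) [66 60 57] [68 62 61]
-227 (299, 183) [95 93 92] [103 102 100]
-221 (299, 181) [135 132 131] [146 142 142]
-215 (298, 180) [140 138 138] [150 146 147]
-209 (298, 178) [140 135 135] [149 147 146]
-203 (297, 177) [141 138 138] [151 149 148]
-197 (297, 176) [145 142 142] [151 148 148]
-191 (297, 174) [150 146 144] [151 148 146]
-185 (296, 173) [148 146 146] [151 149 149]
-179 (296, 172) [150 147 147] [147 145 144]
-173 (296, 170) [147 143 142] [141 137 136]
-167 (295, 169) [150 147 147] [140 137 137]
-161 (295, 168) [149 146 146] [139 135 135]
-155 (294, 166) [150 148 147] [139 136 137]
-149 (294, 165) [147 145 145] [137 135 134]
-143 (294, 164) [147 144 143] [135 133 132]
-137 (293, 163) [147 145 144] [137 136 134]
-131 (293, 161) [140 138 137] [136 133 133]
-125 (293, 160) [137 134 133] [136 133 131]
```

Run:
```python
from h import *
im=eyes.grab_frame("side");a=cv2.imread("pics/side1.png");w=eyes.grab_frame("wrist")
f=lambda i:cv2.resize(i[95:215,230:330],(400,480),interpolation=cv2.INTER_CUBIC)
cv2.imwrite("pics/c3.png",np.hstack([f(a),f(im)]))
```

```text
(no output)
```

View pics/c3.png

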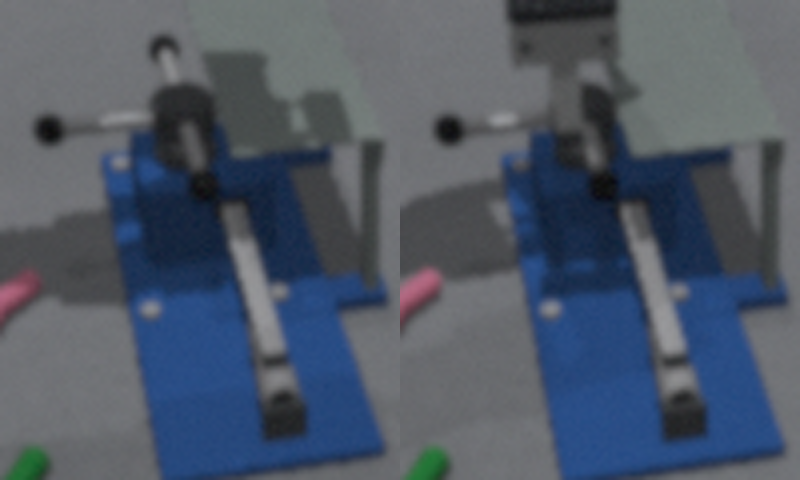

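Run:
```python
from h import *
import pickle
np.set_printoptions(precision=4,suppress=True)
W=pickle.load(open("w1.pkl","rb"));S=eyes.camera_params("side");C=eyes.camera_params("scene")
print("A",tri((W,(236.4,57.6)),(S,(242.2,127))));print("B",tri((W,(309.3,121.9)),(S,(281,141.2))))
N=eyes.camera_params("wrist");im=eyes.grab_frame("wrist");f=640/480
b=(282*f,151*f);h=(73*f,164*f)
print("now B",plane(N,b,.115),"now D",plane(N,h,.115),tri((N,b),(S,(280.7,141.2))))
for X in [(.5285,.0902,.038),(.5285+.0016,.0602,.0615)]: print(proj(N,X),proj(S,X),proj(W,X))
print(ctrl.observe()["ee_pos"])
cv2.imwrite("pics/w2.png",im)
# bar end: brightness along bar line in wrist view, before and after
c=np.array([.4917,.2935]);y=np.radians(3.02);ex=np.array([np.cos(y),np.sin(y)]);ey=np.array([-ex[1],ex[0]])
a=cv2.imread("pics/w1.png")
for fy in range(-250,-160,4):
    X=[*(c+.026*ex+fy*.001*ey),.0615];o=[]
    for P,i in((W,a),(N,im)):
        u,v=np.round(proj(P,X)).astype(int);o.append((u,v,int(i[v,u].mean())))
    print(fy,o)
```

```text
A (array([0.3926, 0.2859, 0.1131]), np.float64(0.00020295233059972596))
B (array([0.4976, 0.1945, 0.1119]), np.float64(0.00033037209594800887))
now B [0.4964 0.1937 0.115 ] now D [0.4836 0.3905 0.115 ] (array([0.4961, 0.1932, 0.1129]), np.float64(0.00024009362995315134))
(np.float64(473.87644583641907), np.float64(146.83584052595018)) (np.float64(297.93368916736046), np.float64(184.23185399737042)) (np.float64(327.3777942949515), np.float64(180.64148214981734))
(np.float64(522.7372926466401), np.float64(147.18991051782913)) (np.float64(299.694412051112), np.float64(184.49872130562605)) (np.float64(328.5581251051188), np.float64(199.51232289897808))
[0.4768 0.2341 0.1258]
-250 [(np.int64(329), np.int64(208), 123), (np.int64(540), np.int64(146), 180)]
-246 [(np.int64(329), np.int64(205), 93), (np.int64(535), np.int64(147), 176)]
-242 [(np.int64(329), np.int64(203), 203), (np.int64(531), np.int64(147), 173)]
-238 [(np.int64(329), np.int64(201), 214), (np.int64(526), np.int64(147), 152)]
-234 [(np.int64(329), np.int64(199), 217), (np.int64(522), np.int64(147), 224)]
-230 [(np.int64(328),
[... 717 characters left out ...]
), np.int64(177), 246), (np.int64(475), np.int64(149), 236)]
-190 [(np.int64(327), np.int64(175), 247), (np.int64(470), np.int64(150), 237)]
-186 [(np.int64(327), np.int64(172), 247), (np.int64(466), np.int64(150), 237)]
-182 [(np.int64(327), np.int64(170), 247), (np.int64(461), np.int64(150), 237)]
-178 [(np.int64(327), np.int64(168), 248), (np.int64(456), np.int64(150), 237)]
-174 [(np.int64(327), np.int64(166), 248), (np.int64(452), np.int64(151), 233)]
-170 [(np.int64(327), np.int64(163), 248), (np.int64(447), np.int64(151), 227)]
-166 [(np.int64(327), np.int64(161), 247), (np.int64(442), np.int64(151), 228)]
-162 [(np.int64(327), np.int64(159), 247), (np.int64(437), np.int64(151), 227)]
```

Emit:
{"op": "play_rows", "data": {
  "targets": [
    {"translation": [0.5,0,0],"angular": [0,0,0],"gripper": 0},
    {"translation": [1.0,0.1,0],"angular": [0,0,0],"gripper": 0},
    {"translation": [1.5,0.2,0],"angular": [0,0,0],"gripper": 0},
    {"translation": [1.5,0.2,0],"angular": [0,0,0],"gripper": 0}
  ]
}}

```text
clock: 4.8
ee_pos: [0.4924, 0.2319, 0.126]
tool_rot: [-0.0, 1.0, -0.0, -0.0]
contact_force: [-0.4, 0.1, 0.3]
width: 0.003
finger_force: 0.0
```

```bash
cat > bar.py <<'E'
from h import *
def barend(n="side"):
    P=eyes.camera_params(n);im=eyes.grab_frame(n);g=cv2.cvtColor(im,cv2.COLOR_BGR2GRAY)
    c=np.array([.4917,.2935]);y=np.radians(3.02);ex=np.array([np.cos(y),np.sin(y)]);ey=np.array([-ex[1],ex[0]])
    fy=np.arange(-245,-100,1);uv=np.array([proj(P,[*(c+.026*ex+f*.001*ey),.0615]) for f in fy],np.float32)
    v=cv2.remap(g,uv[:,:1],uv[:,1:],cv2.INTER_LINEAR).ravel()
    return list(zip(fy[::5].tolist(),v[::5].tolist())),P,im
E
python3 - <<'E'
from bar import *
np.set_printoptions(precision=4,suppress=True)
r,P,im=barend("side");print(r);r,P,im=barend("wrist");print(r)
cv2.imwrite("pics/w3.png",im)
S=ctrl.observe();print(S["ee_pos"],S["contact_force"],S["width"])
print("tip px",proj(P,S["ee_pos"]-[0,0,.025]))
sd=eyes.grab_frame("side")
cv2.imwrite("pics/c4.png",np.vstack([im[100:300,100:640],cv2.resize(sd[80:200,210:350],(540,463),interpolation=cv2.INTER_CUBIC)[:400]]))
E
```

```text
[(-245, 110), (-240, 75), (-235, 60), (-230, 88), (-225, 125), (-220, 144), (-215, 148), (-210, 149), (-205, 149), (-200, 147), (-195, 148), (-190, 147), (-185, 145), (-180, 141), (-175, 138), (-170, 136), (-165, 137), (-160, 136), (-155, 134), (-150, 134), (-145, 134), (-140, 134), (-135, 133), (-130, 133), (-125, 132), (-120, 132), (-115, 132), (-110, 128), (-105, 116)]
[(-245, 176), (-240, 109), (-235, 222), (-230, 222), (-225, 122), (-220, 235), (-215, 235), (-210, 235), (-205, 235), (-200, 236), (-195, 235), (-190, 236), (-185, 236), (-180, 236), (-175, 225), (-170, 224), (-165, 223), (-160, 223), (-155, 223), (-150, 222), (-145, 222), (-140, 181), (-135, 182), (-130, 177), (-125, 176), (-120, 177), (-115, 177), (-110, 175), (-105, 175)]
[0.492  0.2319 0.1259] [ 0.2779 -0.0227 -0.451 ] 0.00881108737387016
tip px (np.float64(317.2468970378144), np.float64(222.09468572859655))
```

View pics/c4.png

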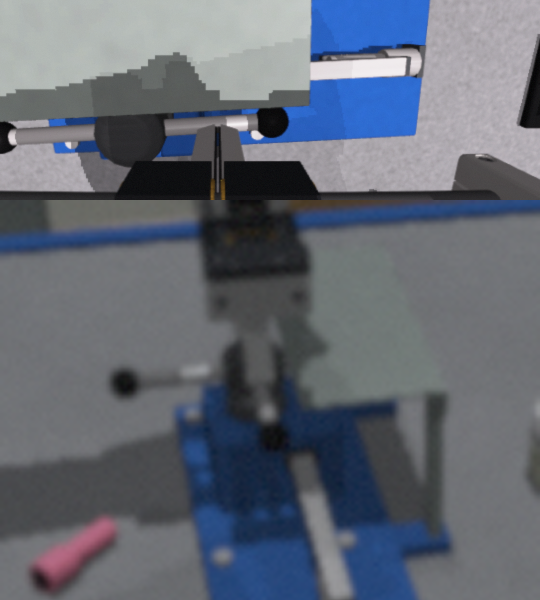

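Run:
```python
from h import *
np.set_printoptions(precision=4,suppress=True)
e=ctrl.observe()["ee_pos"];S=eyes.camera_params("side");N=eyes.camera_params("wrist")
for z in (.101,.113,.121,.131):
    s=np.array(proj(S,[e[0],e[1]-.012,z]));w=np.array(proj(N,[e[0]+.008,e[1],z]))
    print(z,"side crop",(s-[210,80])*3.857+[0,200],"wrist crop",w-[100,100])
print("spoke3 mid", (np.array(proj(S,[.496,.234,.121]))-[210,80])*3.857+[0,200])
```

```text
0.101 side crop [264.2065 430.0771] wrist crop [217.2542 111.7183]
0.113 side crop [263.1061 416.2281] wrist crop [217.2268 116.5058]
0.121 side crop [262.3645 406.8872] wrist crop [217.2068 120.0022]
0.131 side crop [261.4284 395.0872] wrist crop [217.1796 124.7669]
spoke3 mid [266.1982 396.1249]
```

The fingertips are riding just above the spokes at about z 0.125, which explains the near-zero force. I'll go back to the entry point and 18 mm lower.

Emit:
{"op": "play_rows", "data": {
  "targets": [
    {"translation": [-0.5,0,-4],"angular": [0,0,0],"gripper": 0},
    {"translation": [-3,-3,-5],"angular": [0,0,0],"gripper": 0},
    {"translation": [-6.2,-7,-5],"angular": [0,0,0],"gripper": 0},
    {"translation": [-6.2,-8.1,-3],"angular": [0,0,0],"gripper": 0},
    {"translation": [-6.2,-8.1,0],"angular": [0,0,0],"gripper": 0},
    {"translation": [-6.2,-8.1,1.8],"angular": [0,0,0],"gripper": 0},
    {"translation": [-6.2,-8.1,1.8],"angular": [0,0,0],"gripper": 0},
    {"translation": [-6.3,-7.2,1.8],"angular": [0,0,0],"gripper": 0},
    {"translation": [-6.3,-6.8,1.8],"angular": [0,0,0],"gripper": 0},
    {"translation": [-6.4,-6.3,1.8],"angular": [0,0,0],"gripper": 0},
    {"translation": [-6.4,-5.9,1.8],"angular": [0,0,0],"gripper": 0}
  ]
}}

```text
clock: 6.32
ee_pos: [0.429, 0.2929, 0.1097]
tool_rot: [-0.003, 1.0, -0.001, 0.001]
contact_force: [-0.9, 8.4, 3.5]
width: 0.003
finger_force: 3.6
```

```bash
python3 stroke.py 194 287 .428 .291 11;  python3 - <<'E'
from h import *
S=ctrl.observe();print(S["ee_pos"],S["contact_force"],S["width"])
cv2.imwrite("pics/side5.png",eyes.grab_frame("side"))
P=eyes.camera_params("side");print(proj(P,[.3929,.2856,.115]))
im=cv2.imread("pics/side5.png");m=(im[100:160,225:262].max(2)<40).astype(np.uint8);print(cv2.connectedComponentsWithStats(m)[2:])
E
```

```text
entry [0.42741871 0.30330425] [np.float64(-0.1), np.float64(-1.2)]
[np.float64(0.0), np.float64(0.1)] [np.float64(0.2), np.float64(1.0)] [np.float64(0.4), np.float64(2.0)] [np.float64(0.8), np.float64(2.8)] [np.float64(1.4), np.float64(3.7)] [np.float64(2.1), np.float64(4.4)] [np.float64(3.0), np.float64(5.0)] [np.float64(3.9), np.float64(5.5)] [np.float64(5.0), np.float64(5.8)] [np.float64(5.7), np.float64(5.9)] [np.float64(6.5), np.float64(6.0)] end [0.49269337 0.2310622 ]
[0.42902929 0.29293519 0.10972739] [-0.93338369  8.3516907   3.54883471] 0.0025719500947516656
(np.float64(242.16198990853854), np.float64(126.46789840817128))
(array([[   0,    0,   37,   60, 2200],
       [  15,   25,    5,    5,   20]], dtype=int32), array([[18.01      , 29.52227273],
       [16.9       , 27.05      ]]))
```

Emit:
{"op": "play_rows", "data": {
  "targets": [
    {"translation": [0,-0.3,0.4],"angular": [0,0,0],"gripper": 0},
    {"translation": [0,0.2,0.5],"angular": [0,0,0],"gripper": 0},
    {"translation": [0.2,1.0,0.5],"angular": [0,0,0],"gripper": 0},
    {"translation": [0.4,2.0,0.5],"angular": [0,0,0],"gripper": 0},
    {"translation": [0.8,2.8,0.5],"angular": [0,0,0],"gripper": 0},
    {"translation": [1.4,3.7,0.5],"angular": [0,0,0],"gripper": 0},
    {"translation": [2.1,4.4,0.5],"angular": [0,0,0],"gripper": 0},
    {"translation": [3.0,5.0,0.5],"angular": [0,0,0],"gripper": 0},
    {"translation": [3.9,5.5,0.5],"angular": [0,0,0],"gripper": 0},
    {"translation": [5.0,5.8,0.5],"angular": [0,0,0],"gripper": 0},
    {"translation": [5.7,5.9,0.5],"angular": [0,0,0],"gripper": 0},
    {"translation": [6.5,6.0,0.5],"angular": [0,0,0],"gripper": 0}
  ]
}}

```text
clock: 7.88
ee_pos: [0.493, 0.2338, 0.1067]
tool_rot: [-0.003, 1.0, 0.0, -0.0]
contact_force: [-11.3, 5.5, 17.7]
width: 0.006
finger_force: 8.8
```

```bash
python3 - <<'E'
from bar import *
np.set_printoptions(precision=4,suppress=True)
S=ctrl.observe();print(S["ee_pos"],S["contact_force"],S["width"],S["joint_positions"])
print(barend("side")[0])
E
python3 stroke.py 107 287 .4927 .2311 12
```

```text
[0.493  0.2338 0.1067] [-11.2611   5.5302  17.7202] 0.006159172043254735 [0.2318 0.1    1.894  0.0062 1.1469 1.8   ]
[(-245, 136), (-240, 135), (-235, 131), (-230, 127), (-225, 124), (-220, 115), (-215, 98), (-210, 74), (-205, 62), (-200, 80), (-195, 116), (-190, 139), (-185, 144), (-180, 142), (-175, 138), (-170, 136), (-165, 138), (-160, 137), (-155, 137), (-150, 137), (-145, 136), (-140, 135), (-135, 135), (-130, 137), (-125, 134), (-120, 134), (-115, 130), (-110, 117), (-105, 96)]
entry [0.49548816 0.35739966] [np.float64(0.3), np.float64(-12.6)]
[np.float64(-1.6), np.float64(-12.4)] [np.float64(-3.1), np.float64(-11.8)] [np.float64(-4.4), np.float64(-10.9)] [np.float64(-5.5), np.float64(-9.5)] [np.float64(-6.2), np.float64(-7.9)] [np.float64(-6.4), np.float64(-6.4)] [np.float64(-6.3), np.float64(-4.8)] [np.float64(-5.7), np.float64(-3.2)] [np.float64(-4.6), np.float64(-1.8)] [np.float64(-3.1), np.float64(-0.8)] [np.float64(-1.3), np.float64(-0.2)] [np.float64(-0.0), np.float64(0.0)] end [0.49269337 0.2310622 ]
```

```bash
sed -i 's/r=.060/r=.068/' stroke.py; python3 stroke.py 180 284 .493 .231 12
```

```text
entry [0.4237 0.317 ] [np.float64(-6.9), np.float64(-8.6)]
[np.float64(-7.1), np.float64(-7.2)] [np.float64(-7.2), np.float64(-6.2)] [np.float64(-7.2), np.float64(-5.1)] [np.float64(-6.9), np.float64(-4.1)] [np.float64(-6.5), np.float64(-3.1)] [np.float64(-5.9), np.float64(-2.1)] [np.float64(-5.1), np.float64(-1.3)] [np.float64(-4.2), np.float64(-0.5)] [np.float64(-3.2), np.float64(0.1)] [np.float64(-2.0), np.float64(0.5)] [np.float64(-1.0), np.float64(0.7)] [np.float64(-0.1), np.float64(0.8)] end [0.49186293 0.2234589 ]
```

Emit:
{"op": "play_rows", "data": {
  "targets": [
    {"translation": [-0.4,0,-2],"angular": [0,0,0],"gripper": 0},
    {"translation": [-1,0,-6],"angular": [0,0,0],"gripper": 0},
    {"translation": [-3,-4,-7],"angular": [0,0,0],"gripper": 0},
    {"translation": [-6,-8,-7],"angular": [0,0,0],"gripper": 0},
    {"translation": [-6.9,-9.2,-5],"angular": [0,0,0],"gripper": 0},
    {"translation": [-6.9,-9.2,-2],"angular": [0,0,0],"gripper": 0},
    {"translation": [-6.9,-9.2,0.5],"angular": [0,0,0],"gripper": 0},
    {"translation": [-6.9,-9.2,1.3],"angular": [0,0,0],"gripper": 0},
    {"translation": [-6.9,-9.2,1.3],"angular": [0,0,0],"gripper": 0}
  ]
}}

```text
clock: 9.05
ee_pos: [0.4241, 0.3228, 0.0901]
tool_rot: [0.0, 1.0, -0.0, -0.0]
contact_force: [0.3, 0.8, -0.1]
width: 0.007
finger_force: 0.0
```

Run:
```python
from h import *
np.set_printoptions(precision=4,suppress=True)
S=ctrl.observe();print(S["ee_pos"],S["contact_force"],S["joint_positions"])
im=eyes.grab_frame("side");w=eyes.grab_frame("wrist");cv2.imwrite("pics/w6.png",w)
cv2.imwrite("pics/c6.png",np.vstack([cv2.resize(im[85:215,220:340],(480,520),interpolation=cv2.INTER_CUBIC)]))
P=eyes.camera_params("side")
for z in (.065,.09,.1,.11,.12): print(z,(np.array(proj(P,S["ee_pos"]*[1,1,0]+[0,-.012,z]))-[220,85])*4)
```

```text
[0.4241 0.3228 0.0901] [ 0.2958  0.7979 -0.1241] [ 0.4378  0.0955  1.933  -0.0001  1.1133  2.0088]
0.065 [137.4536 201.5293]
0.09 [133.9003 173.2602]
0.1 [132.4536 161.7357]
0.11 [130.9923 150.0846]
0.12 [129.5159 138.3048]
```

View pics/c6.png

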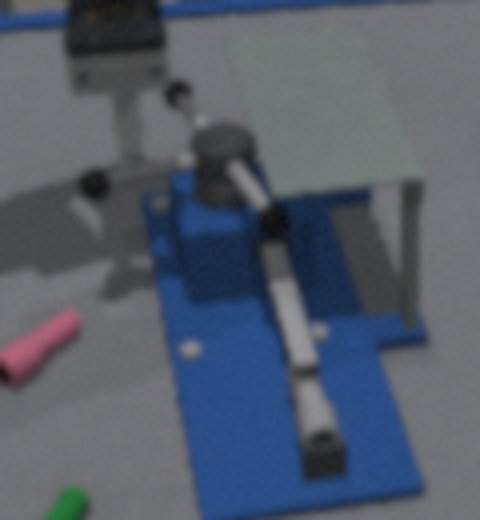

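Emit:
{"op": "play_rows", "data": {
  "targets": [
    {"translation": [-0.2,2.0,0],"angular": [0,0,0],"gripper": 0},
    {"translation": [-0.3,3.0,0],"angular": [0,0,0],"gripper": 0},
    {"translation": [-0.3,4.1,0],"angular": [0,0,0],"gripper": 0},
    {"translation": [0,5.1,0],"angular": [0,0,0],"gripper": 0},
    {"translation": [0.4,6.1,0],"angular": [0,0,0],"gripper": 0},
    {"translation": [1.0,7.1,0],"angular": [0,0,0],"gripper": 0},
    {"translation": [1.8,7.9,0],"angular": [0,0,0],"gripper": 0},
    {"translation": [2.7,8.7,0],"angular": [0,0,0],"gripper": 0},
    {"translation": [3.7,9.3,0],"angular": [0,0,0],"gripper": 0},
    {"translation": [4.9,9.7,0],"angular": [0,0,0],"gripper": 0},
    {"translation": [5.9,9.9,0],"angular": [0,0,0],"gripper": 0},
    {"translation": [6.8,10.0,0],"angular": [0,0,0],"gripper": 0}
  ]
}}

```text
clock: 10.65
ee_pos: [0.4885, 0.2232, 0.0892]
tool_rot: [-0.001, 1.0, -0.0, -0.004]
contact_force: [-11.2, 3.7, 3.2]
width: 0.002
finger_force: 4.6
```

Run:
```python
from bar import *
np.set_printoptions(precision=4,suppress=True)
S=ctrl.observe();print(S["ee_pos"],S["contact_force"],S["width"])
print(barend("side")[0])
```

```text
[0.4885 0.2232 0.0892] [-11.225   3.696   3.246] 0.0022610894575262595
[(-245, 136), (-240, 135), (-235, 130), (-230, 128), (-225, 127), (-220, 127), (-215, 129), (-210, 127), (-205, 122), (-200, 121), (-195, 119), (-190, 105), (-185, 79), (-180, 59), (-175, 64), (-170, 90), (-165, 118), (-160, 133), (-155, 136), (-150, 136), (-145, 137), (-140, 136), (-135, 135), (-130, 135), (-125, 132), (-120, 122), (-115, 117), (-110, 112), (-105, 106)]
```

Emit:
{"op": "play_rows", "data": {
  "targets": [
    {"translation": [-0.5,0,-3],"angular": [0,0,0],"gripper": 0},
    {"translation": [-1,0,-8],"angular": [0,0,0],"gripper": 0},
    {"translation": [-3,-4,-8],"angular": [0,0,0],"gripper": 0},
    {"translation": [-6,-8,-8],"angular": [0,0,0],"gripper": 0},
    {"translation": [-6.8,-10,-7],"angular": [0,0,0],"gripper": 0},
    {"translation": [-6.8,-10,-3],"angular": [0,0,0],"gripper": 0},
    {"translation": [-6.8,-10,0],"angular": [0,0,0],"gripper": 0},
    {"translation": [-6.8,-10,0],"angular": [0,0,0],"gripper": 0},
    {"translation": [-7.0,-8.0,0],"angular": [0,0,0],"gripper": 0},
    {"translation": [-7.1,-7.0,0],"angular": [0,0,0],"gripper": 0},
    {"translation": [-7.1,-5.9,0],"angular": [0,0,0],"gripper": 0},
    {"translation": [-6.8,-4.9,0],"angular": [0,0,0],"gripper": 0}
  ]
}}

```text
clock: 12.2
ee_pos: [0.4255, 0.2737, 0.0922]
tool_rot: [-0.004, 1.0, -0.001, 0.002]
contact_force: [-0.0, 10.3, 0.4]
width: 0.009
finger_force: 4.3
```

Emit:
{"op": "play_rows", "data": {
  "targets": [
    {"translation": [0.4,1.0,0],"angular": [0,0,0],"gripper": 0},
    {"translation": [1.0,2.0,0],"angular": [0,0,0],"gripper": 0},
    {"translation": [1.8,2.8,0],"angular": [0,0,0],"gripper": 0},
    {"translation": [2.7,3.6,0],"angular": [0,0,0],"gripper": 0},
    {"translation": [3.7,4.2,0],"angular": [0,0,0],"gripper": 0},
    {"translation": [4.9,4.6,0],"angular": [0,0,0],"gripper": 0},
    {"translation": [5.9,4.8,0],"angular": [0,0,0],"gripper": 0},
    {"translation": [6.8,4.9,0],"angular": [0,0,0],"gripper": 0},
    {"translation": [6.8,4.9,0],"angular": [0,0,0],"gripper": 0}
  ]
}}

```text
clock: 13.32
ee_pos: [0.4904, 0.2223, 0.0903]
tool_rot: [0.0, 1.0, -0.0, -0.002]
contact_force: [-6.1, 0.2, 1.0]
width: 0.006
finger_force: 2.5
```

Run:
```python
from bar import *
np.set_printoptions(precision=4,suppress=True)
S=ctrl.observe();print(S["ee_pos"],S["contact_force"],S["width"])
print(barend("side")[0][10:])
```

```text
[0.4904 0.2223 0.0903] [-6.1232  0.2389  0.9906] 0.006329558328731944
[(-195, 121), (-190, 107), (-185, 88), (-180, 72), (-175, 67), (-170, 65), (-165, 63), (-160, 62), (-155, 58), (-150, 54), (-145, 68), (-140, 97), (-135, 123), (-130, 133), (-125, 132), (-120, 121), (-115, 115), (-110, 113), (-105, 107)]
```

Emit:
{"op": "play_rows", "data": {
  "targets": [
    {"translation": [-0.5,0,-3],"angular": [0,0,0],"gripper": 0},
    {"translation": [-1,0,-8],"angular": [0,0,0],"gripper": 0},
    {"translation": [-3,-4,-8],"angular": [0,0,0],"gripper": 0},
    {"translation": [-6,-8,-8],"angular": [0,0,0],"gripper": 0},
    {"translation": [-6.8,-10,-7],"angular": [0,0,0],"gripper": 0},
    {"translation": [-6.8,-10,-3],"angular": [0,0,0],"gripper": 0},
    {"translation": [-6.8,-10,0],"angular": [0,0,0],"gripper": 0},
    {"translation": [-6.8,-10,0],"angular": [0,0,0],"gripper": 0},
    {"translation": [-7.0,-8.0,0],"angular": [0,0,0],"gripper": 0},
    {"translation": [-7.1,-7.0,0],"angular": [0,0,0],"gripper": 0},
    {"translation": [-7.1,-5.9,0],"angular": [0,0,0],"gripper": 0},
    {"translation": [-6.8,-4.9,0],"angular": [0,0,0],"gripper": 0}
  ]
}}

```text
clock: 14.88
ee_pos: [0.4256, 0.2738, 0.0924]
tool_rot: [-0.004, 1.0, -0.001, 0.003]
contact_force: [0.1, 10.7, 0.5]
width: 0.008
finger_force: 4.3
```

Emit:
{"op": "play_rows", "data": {
  "targets": [
    {"translation": [0.2,0.5,0],"angular": [0,0,0],"gripper": 0},
    {"translation": [0.4,1.0,0],"angular": [0,0,0],"gripper": 0},
    {"translation": [0.7,1.5,0],"angular": [0,0,0],"gripper": 0},
    {"translation": [0.7,1.5,0],"angular": [0,0,0],"gripper": 0}
  ]
}}

```text
clock: 15.38
ee_pos: [0.4278, 0.2686, 0.0927]
tool_rot: [-0.014, 1.0, -0.003, -0.002]
contact_force: [-15.0, 47.1, 4.3]
width: 0.0
finger_force: 23.7
```

Run:
```python
from bar import *
np.set_printoptions(precision=4,suppress=True)
S=ctrl.observe();print(S["ee_pos"],S["contact_force"],S["width"])
print(barend("side")[0][14:])
```

```text
[0.4278 0.2686 0.0927] [-15.0258  47.1275   4.3458] 0.0003911086451486201
[(-175, 66), (-170, 66), (-165, 65), (-160, 65), (-155, 60), (-150, 51), (-145, 45), (-140, 58), (-135, 88), (-130, 118), (-125, 134), (-120, 138), (-115, 141), (-110, 139), (-105, 135)]
```

Emit:
{"op": "play_rows", "data": {
  "targets": [
    {"translation": [-0.2,-1.5,0],"angular": [0,0,0],"gripper": 0},
    {"translation": [-0.2,-1.7,-3],"angular": [0,0,0],"gripper": 0},
    {"translation": [-0.2,-1.7,-9],"angular": [0,0,-0.17],"gripper": 0},
    {"translation": [2,0,-13],"angular": [0,0,-0.34],"gripper": 0},
    {"translation": [4,4,-14],"angular": [0,0,-0.51],"gripper": 0},
    {"translation": [6,8,-14],"angular": [0,0,-0.68],"gripper": 0.6},
    {"translation": [8,12,-14],"angular": [0,0,-0.85],"gripper": 0.6},
    {"translation": [9.7,16.7,-14],"angular": [0,0,-1.02],"gripper": 0.6},
    {"translation": [9.7,16.7,-12],"angular": [0,0,-1.19],"gripper": 0.6},
    {"translation": [9.7,16.7,-11],"angular": [0,0,-1.36],"gripper": 0.6},
    {"translation": [9.7,16.7,-11],"angular": [0,0,-1.53],"gripper": 0.6},
    {"translation": [9.7,16.7,-11],"angular": [0,0,-1.6235],"gripper": 0.6}
  ]
}}

```text
clock: 16.92
ee_pos: [0.5281, 0.0889, 0.201]
tool_rot: [0.001, 0.687, 0.726, 0.0]
contact_force: [-0.5, -0.4, 0.7]
width: 0.599
finger_force: 0.0
```

Emit:
{"op": "play_rows", "data": {
  "targets": [
    {"translation": [0,0,0],"angular": [0,0,0],"gripper": 0.6},
    {"translation": [0,0,0],"angular": [0,0,0],"gripper": 0.6}
  ]
}}

```text
clock: 17.18
ee_pos: [0.5281, 0.0895, 0.2007]
tool_rot: [0.001, 0.689, 0.725, 0.0]
contact_force: [-0.2, -0.4, 0.1]
width: 0.602
finger_force: 0.0
```

Run:
```python
from bar import *
import pickle
np.set_printoptions(precision=4,suppress=True)
S=ctrl.observe();print(S["ee_pos"],S["tool_rot"],S["width"],S["joint_positions"])
P=eyes.camera_params("wrist");im=eyes.grab_frame("wrist");cv2.imwrite("pics/w7.png",im);pickle.dump(P,open("w7.pkl","wb"))
sd=eyes.grab_frame("side");cv2.imwrite("pics/side7.png",sd);cv2.imwrite("pics/scene7.png",eyes.grab_frame("scene"))
print(barend("side")[0][14:])
R_=P["T"];e=S["ee_pos"]
ty=np.array([np.cos(.0527),np.sin(.0527),0]);tx=np.array([-ty[1],ty[0],0])
for ah in (.025,.01,0,-.01): 
  print(ah,[proj(P,e+sg*ty*.094*S["width"]/2+tx*.008-[0,0,ah]) for sg in (-1,1)])
print("nest",proj(P,[.5285,.0902,.048]))
cv2.imwrite("pics/c7.png",np.vstack([im[:300]]))
```

```text
[0.5281 0.0895 0.2007] [0.0005 0.6889 0.7249 0.0003] 0.6019064622571345 [-0.0438 -0.0298  1.845  -0.0002  1.3251 -0.0946]
[(-175, 44), (-170, 43), (-165, 45), (-160, 44), (-155, 43), (-150, 41), (-145, 37), (-140, 42), (-135, 57), (-130, 76), (-125, 84), (-120, 87), (-115, 89), (-110, 89), (-105, 87)]
0.025 [(np.float64(278.49889605295584), np.float64(211.04789967894953)), (np.float64(354.65373247113797), np.float64(210.85297227417004))]
0.01 [(np.float64(275.839678704143), np.float64(217.06575425218105)), (np.float64(357.32028248626966), np.float64(216.85422104430555))]
0 [(np.float64(273.8509334536001), np.float64(221.56782691055648)), (np.float64(359.3144344542469), np.float64(221.34362584901766))]
-0.01 [(np.float64(271.65861059167173), np.float64(226.53225261436864)), (np.float64(361.51264163978647), np.float64(226.293841166057))]
nest (np.float64(316.91342358411066), np.float64(186.4798265801278))
```

View pics/w7.png

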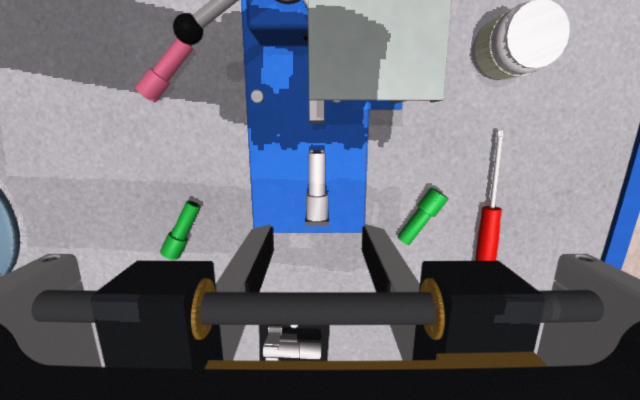

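Wrist view: bar wound clear with its end at (317,115). The freed socket has its neck end at (316,150) and head end at (316,222). Fingertips are at v≈227, so they sit about 10 mm behind the reported TCP, as the spoke contact also showed. I'll measure the socket in two views.

Run:
```python
from h import *
import pickle
np.set_printoptions(precision=4,suppress=True)
W=pickle.load(open("w7.pkl","rb"));S=eyes.camera_params("side");C=eyes.camera_params("scene")
def blob(f,P,x0,y0,x1,y1,name):
    im=cv2.imread(f)[y0:y1,x0:x1];hsv=cv2.cvtColor(im,cv2.COLOR_BGR2HSV)
    m=((hsv[...,1]<70)&(hsv[...,2]>75)).astype(np.uint8)
    k,l,st,c=cv2.connectedComponentsWithStats(m)
    pu,pv=proj(P,[.5285,.0902,.047]);i=l[int(pv)-y0,int(pu)-x0];print(name,(pu,pv),i,st[i]+[x0,y0,0,0,0])
    ys,xs=np.nonzero(l==i);pts=np.c_[xs+x0,ys+y0].astype(float)
    b=[(int(v),float(pts[pts[:,1]==v][:,0].min()),float(pts[pts[:,1]==v][:,0].max())) for v in np.unique(pts[:,1])[::4]];print(b)
blob("pics/w7.png",W,285,140,350,235,"w")
blob("pics/side7.png",S,275,160,318,215,"s")
for t,X in dict(neckend=(-165,.048),headend=(-245,.0515),step=(-215,.0515)).items():
    y=.0527;c=np.array([.4917,.2935]);p=c+.026*np.array([np.cos(y),np.sin(y)])+X[0]*.001*np.array([-np.sin(y),np.cos(y)])
    print(t,p,proj(W,[*p,X[1]]),proj(S,[*p,X[1]]))
```

```text
w (np.float64(316.91231808130294), np.float64(186.3092009219396)) 1 [ 306  150   23   76 1343]
[(150, 310.0, 323.0), (154, 309.0, 324.0), (158, 309.0, 324.0), (162, 309.0, 324.0), (166, 309.0, 324.0), (170, 309.0, 324.0), (174, 309.0, 324.0), (178, 309.0, 324.0), (182, 309.0, 324.0), (186, 309.0, 324.0), (190, 309.0, 324.0), (194, 308.0, 326.0), (198, 307.0, 327.0), (202, 307.0, 327.0), (206, 307.0, 327.0), (210, 307.0, 327.0), (214, 307.0, 327.0), (218, 306.0, 327.0), (222, 306.0, 328.0)]
s (np.float64(297.8164405055512), np.float64(181.66499657679446)) 4 [292 173  13  23 172]
[(173, 294.0, 296.0), (177, 292.0, 299.0), (181, 293.0, 299.0), (185, 293.0, 301.0), (189, 294.0, 303.0), (193, 295.0, 304.0)]
neckend [0.5264 0.1301] (np.float64(316.7990377608611), np.float64(151.83276818711673)) (np.float64(295.19090954655684), np.float64(172.4357586860803))
headend [0.5306 0.0502] (np.float64(316.9594898479105), np.float64(220.26164775451699)) (np.float64(300.4977008979232), np.float64(189.83180209370093))
step [0.529  0.0802] (np.float64(316.9022819641584), np.float64(195.58022290505508)) (np.float64(298.4194173183586), np.float64(182.69644677888462))
```

Emit:
{"op": "play_rows", "data": {
  "targets": [
    {"translation": [0,0,5],"angular": [0,0,0],"gripper": 0.6},
    {"translation": [0,0,10],"angular": [0,0,0],"gripper": 0.6},
    {"translation": [0,0,13],"angular": [0,0,0],"gripper": 0.6},
    {"translation": [0,0,15],"angular": [0,0,0],"gripper": 0.6},
    {"translation": [0,0,16.6],"angular": [0,0,0],"gripper": 0.6},
    {"translation": [0,0,16.6],"angular": [0,0,0],"gripper": 0.6}
  ]
}}

```text
clock: 18.12
ee_pos: [0.5271, 0.09, 0.0329]
tool_rot: [-0.001, 0.688, 0.725, -0.001]
contact_force: [-0.0, 0.9, -0.4]
width: 0.598
finger_force: 0.0
```

Emit:
{"op": "play_rows", "data": {
  "targets": [
    {"translation": [0.2,0.1,1.2],"angular": [0,0,0],"gripper": 0.6},
    {"translation": [0.2,0.1,2.3],"angular": [0,0,0],"gripper": 0.6},
    {"translation": [0.2,0.1,2.3],"angular": [0,0,0],"gripper": 0.6},
    {"translation": [0.2,0.1,2.3],"angular": [0,0,0],"gripper": 0},
    {"translation": [0.2,0.1,2.3],"angular": [0,0,0],"gripper": 0},
    {"translation": [0.2,0.1,2.3],"angular": [0,0,0],"gripper": 0},
    {"translation": [0.2,0.1,2.3],"angular": [0,0,0],"gripper": 0},
    {"translation": [0.2,0.1,2.3],"angular": [0,0,0],"gripper": 0}
  ]
}}

```text
clock: 19.12
ee_pos: [0.5273, 0.092, 0.0109]
tool_rot: [-0.001, 0.688, 0.726, -0.002]
contact_force: [-5.4, -1.6, 5.2]
width: 0.201
finger_force: 30.0
```

Run:
```python
from h import *
import pickle
np.set_printoptions(precision=4,suppress=True)
S=ctrl.observe();print(S["ee_pos"],S["tool_rot"],S["width"],S["width"]*94,S["finger_force"],S["contact_force"],S["joint_positions"])
# rail bounds in scene7/side7: rail corners again + clips
S_=eyes.camera_params("side");C=eyes.camera_params("scene")
```

```text
[0.5273 0.092  0.0109] [-0.0014  0.6881  0.7256 -0.0016] 0.20146075504679375 18.937310974398613 30.001295506954193 [-5.4255 -1.5843  5.2391] [-0.0389  0.2324  1.9495 -0.0007  0.9639 -0.0917]
```

Emit:
{"op": "play_rows", "data": {
  "targets": [
    {"translation": [0,0,-2],"angular": [0,0,0],"gripper": 0},
    {"translation": [0,0,-5],"angular": [0,0,0],"gripper": 0},
    {"translation": [0,0,-9],"angular": [0,0,0],"gripper": 0},
    {"translation": [-2,0,-14],"angular": [0,0,-0.16],"gripper": 0},
    {"translation": [-6,-1,-19],"angular": [0,0,-0.33],"gripper": 0},
    {"translation": [-10,-2,-24],"angular": [0,0,-0.5],"gripper": 0},
    {"translation": [-14,-3,-24],"angular": [0,0,-0.67],"gripper": 0},
    {"translation": [-18,-3.9,-24],"angular": [0,0,-0.84],"gripper": 0},
    {"translation": [-22,-3.9,-24],"angular": [0,0,-1.01],"gripper": 0},
    {"translation": [-26,-3.9,-24],"angular": [0,0,-1.18],"gripper": 0},
    {"translation": [-29,-3.9,-24],"angular": [0,0,-1.35],"gripper": 0},
    {"translation": [-30.4,-3.9,-24],"angular": [0,0,-1.518],"gripper": 0}
  ]
}}

```text
clock: 20.62
ee_pos: [0.5054, -0.215, 0.2502]
tool_rot: [-0.001, -0.002, 1.0, 0.0]
contact_force: [-0.2, 0.7, -2.2]
width: 0.206
finger_force: 30.0
```

Emit:
{"op": "play_rows", "data": {
  "targets": [
    {"translation": [0,0,0],"angular": [0,0,0],"gripper": 0},
    {"translation": [0,0,0],"angular": [0,0,0],"gripper": 0}
  ]
}}

```text
clock: 20.88
ee_pos: [0.5058, -0.2129, 0.2506]
tool_rot: [-0.0, 0.001, 1.0, 0.0]
contact_force: [0.4, -0.8, -1.7]
width: 0.203
finger_force: 30.0
```

Run:
```python
from h import *
import pickle
np.set_printoptions(precision=4,suppress=True)
S=ctrl.observe();print(S["ee_pos"],S["tool_rot"],S["width"],S["finger_force"],S["contact_force"])
P=eyes.camera_params("wrist");im=eyes.grab_frame("wrist");cv2.imwrite("pics/w8.png",im);pickle.dump(P,open("w8.pkl","wb"));print(P["T"])
cv2.imwrite("pics/side8.png",eyes.grab_frame("side"))
for k,y in zip((1,2,3,4,5),(-.394,-.334,-.274,-.214,-.154)): print(k,proj(P,[.505,y,.036]))
```

```text
[ 0.5058 -0.2129  0.2506] [-0.0003  0.001   1.      0.0003] 0.2033655265569306 29.999701380729675 [ 0.3827 -0.84   -1.739 ]
[[ 0.0021  0.9699  0.2434  0.4359]
 [ 1.     -0.0026  0.0016 -0.2132]
 [ 0.0022  0.2434 -0.9699  0.4393]
 [ 0.      0.      0.      1.    ]]
1 (np.float64(184.85754177702262), np.float64(177.23122160147923))
2 (np.float64(228.3498989444485), np.float64(177.04538428924442))
3 (np.float64(272.18211949057604), np.float64(176.889561307656))
4 (np.float64(316.17579710789914), np.float64(176.76415198453412))
5 (np.float64(360.1530314909602), np.float64(176.6695544530636))
```

View pics/w8.png

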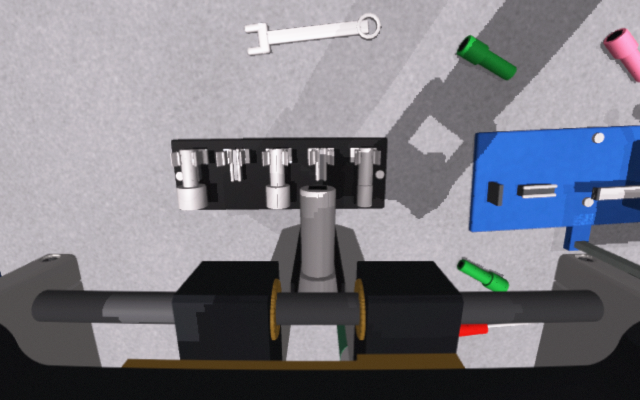

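The wrist view shows heads shrinking from clip 1 (190,197) through clip 3 (277,197) to clip 5 (365,190). Clip 2 (236,165) and clip 4 (320,165) are empty, so clip 4 is the place. The held socket at (317,230) has its neck up-image (−x) and its head towards +x, as needed.

```bash
cat > rail.py <<'E'
from h import *
import pickle,sys
np.set_printoptions(precision=4,suppress=True)
def edges(line,thr=18):
    d=np.diff(cv2.GaussianBlur(line.astype(np.float32).reshape(1,-1),(3,1),0).ravel());return [(i,int(x)) for i,x in enumerate(d) if abs(x)>thr]
P=pickle.load(open("w8.pkl","rb"));im=cv2.imread("pics/w8.png");g=cv2.cvtColor(im,cv2.COLOR_BGR2GRAY)
m=(im.max(2)<50).astype(np.uint8);b=np.zeros_like(m);b[130:212,165:392]=m[130:212,165:392]
ys,xs=np.nonzero(b);h=cv2.convexHull(np.c_[xs,ys].astype(np.int32))
W=np.array([plane(P,q,.01)[:2] for q in h[:,0]],np.float32);r=cv2.minAreaRect(W);print("rail rect",r)
for z in(.01,):
  print([plane(P,q,z)[:2] for q in cv2.approxPolyDP(h,3,True)[:,0]])
def span(v,u0,u1,t=80):
    x=np.nonzero(g[v,u0:u1]>t)[0]+u0;return (x.min(),x.max()) if len(x) else None
for n,(u0,u1) in dict(c1=(172,210),c3=(262,294),c5=(350,378)).items():
    for v in range(146,212,4): print(n,v,span(v,u0,u1),end=";")
    print()
for v in (150,154,158,162,166,170,174,178): print("c4",v,span(v,304,338),"c2",span(v,220,252))
print("held",[(v,span(v,285,350,70)) for v in range(180,280,8)])
E
python3 rail.py
```

```text
rail rect ((0.5052114129066467, -0.26635247468948364), (0.3045442998409271, 0.10236811637878418), 89.94058990478516)
[array([ 0.5522, -0.1147]), array([ 0.5561, -0.3803]), array([ 0.5195, -0.4184]), array([ 0.4573, -0.4186]), array([ 0.4543, -0.1168])]
c1 146 None;c1 150 (np.int64(179), np.int64(206));c1 154 (np.int64(172), np.int64(207));c1 158 (np.int64(172), np.int64(207));c1 162 (np.int64(172), np.int64(207));c1 166 (np.int64(172), np.int64(196));c1 170 (np.int64(172), np.int64(197));c1 174 (np.int64(172), np.int64(197));c1 178 (np.int64(172), np.int64(197));c1 182 (np.int64(172), np.int64(197));c1 186 (np.int64(172), np.int64(204));c1 190 (np.int64(172), np.int64(204));c1 194 (np.int64(172), np.int64(205));c1 198 (np.int64(172), np.int64(205));c1 202 (np.int64(172), np.int64(205));c1 206 (np.int64(172), np.int64(205));c1 210 (np.int64(172), np.int64(209));
c3 146 None;c3 150 (np.int64(265), np.int64(291));c3 154 (np.int64(262), np.int64(291));c3 158 (np.int64(262), np.int64(291));c3 162 (np.int64(262), np.int64(291));c3 166 (np.int64(263), np.int64(283));c3 170 (np.int64(269), n
[... 1404 characters left out ...]
t64(325)) c2 (np.int64(229), np.int64(240))
c4 174 (np.int64(315), np.int64(325)) c2 (np.int64(230), np.int64(240))
c4 178 (np.int64(315), np.int64(325)) c2 (np.int64(230), np.int64(240))
held [(180, (np.int64(316), np.int64(325))), (188, (np.int64(285), np.int64(333))), (196, (np.int64(285), np.int64(335))), (204, (np.int64(285), np.int64(334))), (212, (np.int64(285), np.int64(349))), (220, (np.int64(285), np.int64(349))), (228, (np.int64(285), np.int64(349))), (236, (np.int64(285), np.int64(349))), (244, (np.int64(285), np.int64(349))), (252, (np.int64(285), np.int64(349))), (260, (np.int64(285), np.int64(349))), (268, (np.int64(285), np.int64(349))), (276, (np.int64(285), np.int64(349)))]
```

```bash
cat >> rail.py <<'E'
print("-----")
for n,u,v,z in (("c4 ridge",320.5,172,.027),("c4 leaves",320.5,156,.052),("c3 neck",276.8,176,.042),("c5 neck",365.6,170,.042),("c1 leaf",None,0,0)):
    if u: print(n,plane(P,(u,v),z))
for n,u in(("c5",365),("c3",277),("c1",192)):
    col=g[140:220,u-1:u+2].mean(1);print(n,[(i+140,x) for i,x in edges(col)])
col=g[160:215,314:319].mean(1);print("held col",[(i+160,x) for i,x in edges(col,12)])
for v in (192,198,204,210): print("held row",v,[(i+285,x) for i,x in edges(g[v,285:350],10)])
e=np.array([.5058,-.2129,.2506])
for dz in(.027,):
  a=e+[0,0,dz]
  print("neck end top pred",proj(P,a+[-.040,0,.010]),"bottom",proj(P,a+[-.040,0,-.010]),"sides",proj(P,a+[-.035,-.01,0]),proj(P,a+[-.035,.01,0]))
for n,r in (("c5",.0105),("c3",.0165)):
  y={"c5":-.15,"c3":-.27}[n];print(n,"pred head end top",proj(P,[.505+.04,y,.036+r]),"neck end",proj(P,[.505-.04,y,.046]))
E
python3 rail.py | sed -n '/-----/,$p'
```

```text
-----
c4 ridge [ 0.4999 -0.208   0.027 ]
c4 leaves [ 0.4752 -0.2083  0.052 ]
c3 neck [ 0.5028 -0.2668  0.042 ]
c5 neck [ 0.495  -0.1479  0.042 ]
c5 [(146, 39), (147, 81), (148, 62), (149, 18), (151, -31), (152, -29), (205, -19), (206, -29), (208, 41), (209, 25)]
c3 [(147, 61), (148, 87), (149, 42), (185, -29), (187, 39), (188, 29), (208, -28)]
c1 [(148, 33), (149, 37), (150, 26), (151, 26), (152, 24), (185, -21), (186, -23), (187, 18), (188, 43), (189, 21), (209, -18)]
held col [(161, 16), (163, -13), (164, -13), (178, -13), (179, -35), (180, -37), (181, -18), (185, -13), (188, 22), (189, 30), (190, 45), (191, 65), (192, 45), (196, -27), (197, -29), (198, -13)]
held row 192 [(286, -20), (287, -24), (288, -32), (289, -35), (290, -20), (297, 11), (298, 27), (299, 43), (300, 37), (301, 19), (325, -20), (326, -27), (327, -15), (333, -14), (334, -27), (335, -33), (336, -18)]
held row 198 [(286, -18), (287, -23), (288, -31), (289, -34), (290, -20), (298, 12), (299, 20), (300, 18), (301, 11), (315, 10), (333, -18), (334, -31), (335, -30), (336, -13)]
held row 204 [(286, -18), (287, -22), (288, -25), (289, -24), (290, -15), (299, 20), (300, 21), (301, 12), (333, -19), (334, -27), (335, -23), (336, -10)]
held row 210 [(298, -20), (299, -30), (300, -12), (334, 22), (335, 30), (336, 16)]
neck end top pred (np.float64(317.38067271561476), np.float64(184.20833868317877)) bottom (np.float64(317.2953267780861), np.float64(177.548111146883)) sides (np.float64(299.24868058064226), np.float64(189.64715521261618)) (np.float64(335.4567710804831), np.float64(189.55473908876))
c5 pred head end top (np.float64(363.2172179947581), np.float64(206.97939186221498)) neck end (np.float64(365.28070870137617), np.float64(147.57755028771845))
c3 pred head end top (np.float64(274.5385114363108), np.float64(208.41084567827437)) neck end (np.float64(272.9889955608404), np.float64(147.78574459351947))
```

Emit:
{"op": "play_rows", "data": {
  "targets": [
    {"translation": [0.3,0.5,5],"angular": [0,0,-0.01],"gripper": 0},
    {"translation": [0.3,0.5,11],"angular": [0,0,-0.01],"gripper": 0},
    {"translation": [0.3,0.5,16],"angular": [0,0,-0.01],"gripper": 0},
    {"translation": [0.3,0.5,19.5],"angular": [0,0,-0.01],"gripper": 0},
    {"translation": [0.3,0.5,21],"angular": [0,0,-0.01],"gripper": 0},
    {"translation": [0.3,0.5,21],"angular": [0,0,-0.01],"gripper": 0},
    {"translation": [0.3,0.5,21],"angular": [0,0,-0.01],"gripper": 0}
  ]
}}

```text
clock: 21.85
ee_pos: [0.5044, -0.2094, 0.0429]
tool_rot: [0.001, -0.005, 1.0, -0.001]
contact_force: [-0.0, 0.0, -1.5]
width: 0.205
finger_force: 30.0
```

Run:
```python
from h import *
import pickle
np.set_printoptions(precision=4,suppress=True)
S=ctrl.observe();print(S["ee_pos"],S["tool_rot"],S["width"],S["finger_force"],S["contact_force"])
P=eyes.camera_params("wrist");im=eyes.grab_frame("wrist");cv2.imwrite("pics/w9.png",im);pickle.dump(P,open("w9.pkl","wb"))
g=cv2.cvtColor(im,cv2.COLOR_BGR2GRAY)
def edges(l,t):
    d=np.diff(cv2.GaussianBlur(l.astype(np.float32).reshape(1,-1),(3,1),0).ravel());return [(i,int(x)) for i,x in enumerate(d) if abs(x)>t]
for y,n in ((-.1477,"c5"),(-.2668,"c3"),(-.2077,"c4")):
    print(n,"pred neck end",proj(P,[.465,y,.046]),"mid",proj(P,[.480,y,.046]),"leaf",proj(P,[.468,y-.014,.052]),proj(P,[.468,y+.014,.052]))
for v in (100,110,120,130,140,150): print(v,[(i+200,x) for i,x in edges(g[v,200:440],18)])
```

```text
[ 0.5044 -0.2094  0.0429] [ 0.0014 -0.005   1.     -0.001 ] 0.20452336741519614 29.999668300151825 [-0.0179  0.0299 -1.5133]
c5 pred neck end (np.float64(416.097844248746), np.float64(175.78663042918177)) mid (np.float64(413.98722818799763), np.float64(198.927295731114)) leaf (np.float64(396.0176451750662), np.float64(182.04997629131316)) (np.float64(441.4314053692413), np.float64(182.55539821249417))
c3 pred neck end (np.float64(226.45267083059906), np.float64(173.90455020378798)) mid (np.float64(227.9528338028496), np.float64(197.12070282914885)) leaf (np.float64(201.12099304031818), np.float64(180.1845455918282)) (np.float64(246.72498850912896), np.float64(180.57699687116892))
c4 pred neck end (np.float64(320.65189881256805), np.float64(174.7611439778037)) mid (np.float64(320.35538136598853), np.float64(198.01304928616145)) leaf (np.float64(297.7032476286552), np.float64(181.04782865803455)) (np.float64(343.6705644832568), np.float64(181.5009415244959))
100 [(420, -20), (421, -39), (422, -24)]
110 [(412, -34), (413, -27)]
120 [(403, -30), (404, -30)]
130 [(392, -27), (393, -32)]
140 []
150 [(370, -19), (431, 18), (432, 31), (433, 18)]
```

Run:
```python
from h import *
import pickle
np.set_printoptions(precision=4,suppress=True)
P=pickle.load(open("w9.pkl","rb"));g=cv2.cvtColor(cv2.imread("pics/w9.png"),cv2.COLOR_BGR2GRAY)
def edges(l,t):
    d=np.diff(cv2.GaussianBlur(l.astype(np.float32).reshape(1,-1),(3,1),0).ravel());return [(i,int(x)) for i,x in enumerate(d) if abs(x)>t]
for v in (178,184,190,205,212): print(v,[(i+190,x) for i,x in edges(g[v,190:450],22)])
for u in (227,416,320,311,330): print("col",u,[(i+150,x) for i,x in edges(g[150:260,u-1:u+2].mean(1),15)])
```

```text
178 [(213, 37), (214, 46), (215, 29), (255, 35), (256, 30), (262, -41), (263, -54), (264, -37), (293, 51), (294, 91), (295, 64), (298, -23), (299, -59), (300, -51), (303, 31), (304, 28), (319, -27), (320, -45), (321, -25), (334, -23), (335, -38), (336, -23), (339, 29), (340, 32), (343, -48), (344, -62), (345, -33), (374, 30), (375, 51), (376, 46), (383, -35), (384, -29), (442, 35), (443, 50), (444, 24)]
184 [(194, 22), (195, 66), (196, 77), (197, 24), (198, -22), (199, -23), (208, 27), (209, 32), (213, -38), (215, 29), (216, 30), (225, -26), (227, 25), (235, -23), (238, 22), (239, 27), (248, -39), (249, -61), (250, -34), (255, 30), (256, 33), (262, -38), (263, -62), (264, -47), (291, 28), (292, 73), (293, 76), (295, -33), (296, -37), (301, 23), (302, 35), (303, 23), (306, -33), (307, -35), (317, -29), (346, -52), (347, -39), (374, 38), (375, 52), (376, 38), (382, -26), (383, -37), (390, 24), (426, 23)]
190 [(195, 44), (196, 81), (197, 56), (199, -27), (209, 35), (210, 25), (213, -31), (214, -26), (216, 29), (235, -33), (236, -24), (243, -23), (249, -31), (255, 29), (256, 33), (262, -
[... 791 characters left out ...]
 (248, -49), (249, -16), (251, 42), (252, 53), (253, 24)]
col 416 [(150, -21), (151, -27), (169, 21), (170, 30), (172, -29), (174, 38), (175, 47), (176, 32)]
col 320 [(168, 15), (169, 64), (170, 58), (171, -24), (172, -25), (173, 35), (174, 30), (179, -28), (180, -21), (183, -16), (184, -36), (185, -34), (188, 26), (189, 38), (190, 56), (191, 66), (192, 34), (198, -28), (199, -27)]
col 311 [(168, 15), (169, 55), (170, 69), (171, 32), (174, -28), (175, -26), (183, -22), (184, -51), (185, -46), (186, -17), (188, 23), (189, 42), (190, 61), (191, 65), (192, 31), (197, -33), (198, -29)]
col 330 [(150, -21), (151, -22), (169, 38), (170, 55), (171, 34), (172, 15), (185, -23), (186, -17), (190, 20)]
```

Emit:
{"op": "play_rows", "data": {
  "targets": [
    {"translation": [0.15,0.1,0],"angular": [0,0,0],"gripper": 0},
    {"translation": [0.15,0.1,0.8],"angular": [0,0,0],"gripper": 0},
    {"translation": [0.15,0.1,1.4],"angular": [0,0,0],"gripper": 0},
    {"translation": [0.15,0.1,1.9],"angular": [0,0,0],"gripper": 0},
    {"translation": [0.15,0.1,2.3],"angular": [0,0,0],"gripper": 0},
    {"translation": [0.15,0.1,2.7],"angular": [0,0,0],"gripper": 0},
    {"translation": [0.15,0.1,3.0],"angular": [0,0,0],"gripper": 0},
    {"translation": [0.15,0.1,3.2],"angular": [0,0,0],"gripper": 0},
    {"translation": [0.15,0.1,3.2],"angular": [0,0,0],"gripper": 0}
  ]
}}

```text
clock: 23.02
ee_pos: [0.5013, -0.2077, 0.0091]
tool_rot: [-0.0, -0.005, 1.0, -0.0]
contact_force: [-1.8, -0.3, 2.1]
width: 0.203
finger_force: 30.0
```

Emit:
{"op": "play_rows", "data": {
  "targets": [
    {"translation": [0,0,0.15],"angular": [0,0,0],"gripper": 0},
    {"translation": [0,0,0.3],"angular": [0,0,0],"gripper": 0},
    {"translation": [0,0,0.3],"angular": [0,0,0],"gripper": 0}
  ]
}}

```text
clock: 23.4
ee_pos: [0.5015, -0.2078, 0.0087]
tool_rot: [-0.001, -0.005, 1.0, 0.0]
contact_force: [-10.0, 3.9, 22.2]
width: 0.203
finger_force: 30.0
```

Run:
```python
from h import *
np.set_printoptions(precision=4,suppress=True)
S=ctrl.observe();print(S["ee_pos"],S["contact_force"],S["torque"])
P=eyes.camera_params("wrist");im=eyes.grab_frame("wrist");g=cv2.cvtColor(im,cv2.COLOR_BGR2GRAY);cv2.imwrite("pics/w10.png",im)
def edges(l,t):
    d=np.diff(cv2.GaussianBlur(l.astype(np.float32).reshape(1,-1),(3,1),0).ravel());return [(i,int(x)) for i,x in enumerate(d) if abs(x)>t]
def cols(y): u,v=proj(P,[.470,y,.046]);u=int(u);return u
for y,n in((-.2085,"c4"),(-.2675,"c3"),(-.1485,"c5")):
    u=cols(y);print(n,u,[(i+130,x) for i,x in edges(g[130:250,u-1:u+2].mean(1),15)],proj(P,[.465,y,.046]),proj(P,[.465,y,.036]))
    v=int(proj(P,[.475,y,.046])[1]);print([(i+u-40,x) for i,x in edges(g[v,u-40:u+40],22)])
```

```text
[ 0.5015 -0.2078  0.0087] [-10.0296   3.9326  22.1664] [0.9491 1.859  0.0454]
c4 316 [(156, -20), (157, -62), (158, -71), (159, -36), (181, 19), (182, 38), (184, -33), (185, -39), (188, 28), (189, 39), (190, 52), (191, 63), (192, 37), (199, -19), (200, -29), (201, -19)] (np.float64(317.0082940034372), np.float64(190.71167212067104)) (np.float64(316.9901950070344), np.float64(186.8359578725668))
[(283, 26), (284, 47), (285, 41), (349, -49), (350, -45)]
c3 204 [(156, -41), (157, -68), (158, -58), (159, -22), (181, 51), (182, 59), (184, -62), (185, -57), (186, -17), (187, 19), (188, 36), (189, 46), (190, 46), (191, 25), (198, -21), (199, -17)] (np.float64(203.42085899809774), np.float64(189.6499797565925)) (np.float64(210.05142682575675), np.float64(185.84377446257378))
[(167, 48), (168, 84), (169, 52), (171, -26), (184, 24), (185, 30), (190, -36), (193, 35), (199, -25), (200, -32), (225, -23), (231, -24), (232, -26)]
c5 431 [(158, -37), (159, -46), (160, -28), (182, 40), (183, 53), (184, 16), (185, -46), (186, -61), (187, -25), (189, 32), (190, 34), (191, 34), (192, 28)] (np.float64(432.12928248996855), np.float64(191.86994790770135)) (np.float64(425.39607734375835), np.float64(187.94627187947663))
[(402, 26)]
```

Emit:
{"op": "play_rows", "data": {
  "targets": [
    {"translation": [0,0,0],"angular": [0,0,0],"gripper": 0},
    {"translation": [0,0,0],"angular": [0,0,0],"gripper": 0.38},
    {"translation": [0,0,0],"angular": [0,0,0],"gripper": 0.38},
    {"translation": [0,0,0],"angular": [0,0,0],"gripper": 0.38},
    {"translation": [0,0,0],"angular": [0,0,0],"gripper": 0.38},
    {"translation": [0,0,-1],"angular": [0,0,0],"gripper": 0.38},
    {"translation": [0,0,-3],"angular": [0,0,0],"gripper": 0.38},
    {"translation": [0,0,-7],"angular": [0,0,0],"gripper": 0.38},
    {"translation": [0,0,-13],"angular": [0,0,0],"gripper": 0.38},
    {"translation": [3,0,-19],"angular": [0,0,0],"gripper": 0.38},
    {"translation": [8,0,-24],"angular": [0,0,0],"gripper": 0.38},
    {"translation": [8,0,-24],"angular": [0,0,0],"gripper": 0.38}
  ]
}}

```text
clock: 24.95
ee_pos: [0.4216, -0.2094, 0.2503]
tool_rot: [0.003, -0.004, 1.0, -0.003]
contact_force: [0.5, -0.5, 0.1]
width: 0.381
finger_force: 0.0
```

Run:
```python
from bar import *
np.set_printoptions(precision=4,suppress=True)
S=ctrl.observe();print(S["ee_pos"],S["contact_force"],S["width"])
P=eyes.camera_params("wrist");im=eyes.grab_frame("wrist");g=cv2.cvtColor(im,cv2.COLOR_BGR2GRAY);cv2.imwrite("pics/w11.png",im)
def edges(l,t):
    d=np.diff(cv2.GaussianBlur(l.astype(np.float32).reshape(1,-1),(3,1),0).ravel());return [(i,int(x)) for i,x in enumerate(d) if abs(x)>t]
for y,n,r in((-.2085,"c4",.0135),(-.2675,"c3",.0165),(-.1485,"c5",.0105)):
    a,b,c=proj(P,[.465,y,.046]),proj(P,[.545,y,.036+r]),proj(P,[.515,y,.036+r])
    u=int(round((a[0]+b[0])/2));v0=int(a[1])-12
    print(n,"pred neckend/head end/step",a,b,c,[(i+v0,x) for i,x in edges(g[v0:int(b[1])+14,u-1:u+2].mean(1),18)])
    for q in(.490,.530):
        p=proj(P,[q,y,.040]);v=int(p[1]);k=int(p[0]);print("   row",q,p[0],[(i+k-20,x) for i,x in edges(g[v,k-20:k+20],25)])
print(barend("side")[0][14:])
```

```text
[ 0.4216 -0.2094  0.2503] [ 0.5474 -0.4613  0.1248] 0.3809832108124056
c4 pred neckend/head end/step (np.float64(318.30837307784276), np.float64(208.960495831517)) (np.float64(317.76944822629036), np.float64(263.62935522477136)) (np.float64(317.9650347905858), np.float64(244.03270801784203)) [(207, 23), (208, 69), (209, 73), (210, 31), (241, -23), (242, -43), (244, 39), (245, 23)]
   row 0.49 318.1406010192569 [(305, 43), (306, 42), (308, -26), (309, -25), (311, 32), (312, 45), (313, 30), (323, -26), (324, -34), (325, -28), (327, 27), (328, 26), (330, -45), (331, -52)]
   row 0.53 317.8789851587999 [(308, 29), (309, 49), (310, 46), (311, 28), (325, -26), (326, -43), (327, -50), (328, -31)]
c3 pred neckend/head end/step (np.float64(275.14057461600095), np.float64(208.54884981925042)) (np.float64(276.0554194086211), np.float64(264.1560327987275)) (np.float64(275.46735614674384), np.float64(244.44868923508213)) [(203, 19), (205, -23), (207, 38), (208, 68), (209, 51), (225, -30), (226, -47), (227, -32)]
   row 0.49 276.2160887250194 [(262, 43), (263, 28), (265, -27), (269, 51), (270, 45), (286, -33), (287, -36)]
   row 0.53 276.9549484630145 [(279, -27)]
c5 pred neckend/head end/step (np.float64(362.22132301381475), np.float64(209.3668619178577)) (np.float64(359.6323255197752), np.float64(263.03881257434875)) (np.float64(360.60250305520157), np.float64(243.57342627149967)) [(206, -18), (208, 71), (209, 82), (210, 35), (226, -44), (227, -56), (228, -31)]
   row 0.49 360.78870584030767 [(354, 33), (355, 35), (366, -42), (367, -54), (368, -35), (371, 40), (372, 42), (375, -39), (376, -43), (377, -32)]
   row 0.53 359.50939437187316 []
[(-175, 71), (-170, 69), (-165, 68), (-160, 69), (-155, 64), (-150, 55), (-145, 49), (-140, 62), (-135, 94), (-130, 126), (-125, 142), (-120, 146), (-115, 150), (-110, 148), (-105, 143)]
```

Run:
```python
from h import *
import pickle
P=pickle.load(open("w7.pkl","rb"));im=cv2.imread("pics/w7.png")[10:48,168:210].max(2)
m=(im<40).astype(np.uint8);k,l,st,c=cv2.connectedComponentsWithStats(m);i=1+st[1:,4].argmax();q=c[i]+[168,10];p=plane(P,q,.114)
print(q,st[i],p,np.degrees(np.arctan2(p[1]-.2930,p[0]-.4915))%360-3.02,"expect 213.7",np.hypot(p[1]-.293,p[0]-.4915))
```

```text
[187.26923077  28.85692308] [  6   4  29  31 650] [0.41197241 0.23327677 0.114     ] 213.88563192443482 expect 213.7 0.09945602890674275
```

The capstan is at 303.9° and its hard stop is at 303.7°, so it is fully wound. The socket is seated, so I'm handing in.

```bash
python3 -c "
from bench import ctrl
print(ctrl.close_job())"
```

```text
the job is handed in; nothing more can be done
None
```

The job is handed in: the bar is wound back to its stop, the socket is pressed fully home in clip 4 with its head the same way as the others, and the gripper is open and clear; it took about 25 s of the 69 s allowed.

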